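# Load the pump bearings and stack the wash trays

### The arm

A 6-joint arm with a two-finger parallel gripper is mounted at the origin on the work surface. World frame = base frame: x ahead of the robot, y to its left, z up, the work surface at z = 0. Lengths are in m, angles in rad, forces in N, time in s.
With the tool pointing down it reaches from about 0.2 to 0.875 m from the base axis. Payload 3.4 kg.
Tool frame: the origin (TCP) lies between the finger pads; the fingertips stand 19 mm ahead of it and the grasp point (between the pads) is the TCP (robot.tips_ahead is the distance from the TCP to the fingertips, in m); z points along the fingers, y is the direction in which the jaws open and shut (so a half turn about z gives the same grasp; the last joint's range is limited). The gripper opens to 94 mm and grips with 3 to 60 N. Pads are 16 mm wide; open, the fingers measure 119 mm over their backs; the gripper's body (75 mm by 177 mm) begins 78 mm behind the grasp point.
Start: joints at [0.989, 0.276, 1.505, -0, 1.361, -0.121], TCP at [0.256, 0.515, 0.224] pointing down, gripper open.
Joint ranges: [-2.89, 2.89], [-0.75, 2.08], [0.22, 2.7], [-1.18, 4.32], [0.11, 2.71], [-2.7, 2.7]. Speed limits (rad/s): [2.57, 2.57, 3.14, 3.14, 3.14, 3.14].

### API

Orientations are given as a unit quaternion [x, y, z, w].
In Python, from bench import robot gives the robot as it stands. The module is installed in compiled form; this text tells all that it offers.
- The arm moves only by the tool play_rows, never from a script. Its argument "deltas" is a list of rows, each an object with "delta_pos": the shift along the tool's x, y, z in m, a list of three; "delta_rot": the turn, a rotation vector about the tool's x, y, z in degrees, a list of three; "gripper": the finger opening in m, from 0 to 0.094. A call has 1 to 10 rows; each row shifts and turns the commanded pose from where the row before left it, along the tool's axes as they then stand; what a row does not reach is not made up. A row lasts 1/10 s, in which the tool goes at most 50 mm and 8.59 degrees, less where a joint would pass 70% of its speed; a pose out of reach is approached as far as the arm can. A call with a gripper value outside its range is refused whole. The fingers move at their own pace and stop on an object; the grip force is fixed at half the most. Time passes only in rows, so rows that do not move let the fingers close. It gives the time, the measured TCP pose, the force and the opening at its end, in the units of the state.
- robot.read_state(): the state, without advancing time (a new reading comes with each control period).
- robot.snapshot(name): name is "scene" or "top" or "wrist"; returns the picture (420x560x3 uint8, red, green, blue); there is no depth.
- robot.get_calibration(name): a dict with "mtx" (3x3 intrinsics, pixels), "xyz" and "rotation" of the camera in the world; the wrist camera has in their place "T_tool_cam" (4x4, takes a point from camera to tool coordinates, whose origin is the TCP and whose axes are the flange's). Camera axes: x right, y down, z forward; pixel columns grow to the right and rows downward; lengths in m; the calibration is good to about 2 mm. A picture is of the moment at which its call begins: read the wrist's pose just before it. get_calibration takes no time and is no camera call.
- robot.finish_job(): hands the job in, once; it reports no verdict.
The state is a dict: "time": time; "joint_positions": joint angles; "joint_velocities": joint speeds; "joint_efforts": joint torques, N m; "tcp_pos": TCP position; "tcp_rot": TCP orientation; "force": force on the tool from outside, world axes, zero at the start; "torque": the same for the moment, N m; "gripper_width": finger opening in m.
Only numpy, scipy, OpenCV 4.12 (cv2) and the standard library are available. Lean on these libraries where they do the work, as an engineer would, in place of code of your own. Each camera call takes 0.05 s, during which the arm holds its last target.

### The job

Load the stripped pump's parts for the washer: set each of the three roller bearings on the seat of its own size in the lower wash tray, bore over the pin and lying flat on the disc. Then lift the piston-loaded upper tray by its handle, keep it level, and lower it onto the lower tray so that all four corner holes drop over their posts and it rests on the posts' shoulders. Set everything down rather than dropping it, let go of it all, and leave the spanner and the retainer plate where they are.

Things in the scene. Friction and masses are not known exactly. Their poses are not given: they have to be found in the camera images.
- bearing_large: the large of the three loose roller bearings: a steel ring with a brass cage and rollers inside and an open bore, outside diameter 60 mm, clear bore 38 mm, height 18 mm, about 190 g, lying flat. Origin: centre of its underside, on the bore's axis, z up
- bearing_medium: the medium of the three loose roller bearings: a steel ring with a brass cage and rollers inside and an open bore, outside diameter 46 mm, clear bore 28 mm, height 15 mm, about 100 g, lying flat. Origin: centre of its underside, on the bore's axis, z up
- bearing_small: the small of the three loose roller bearings: a steel ring with a brass cage and rollers inside and an open bore, outside diameter 34 mm, clear bore 20 mm, height 12 mm, about 45 g, lying flat. Origin: centre of its underside, on the bore's axis, z up
- seat_large: the large bearing seat, fixed on the lower tray's floor: a black flat disc of 60 mm diameter, 4 mm thick, with an upright 22 mm pin in the middle; the pin ends in a cone whose tip is 28 mm above the seat's underside. Origin: centre of the disc's underside, 12 mm above the bench; z up
- seat_medium: the medium bearing seat, fixed on the lower tray's floor: a black flat disc of 46 mm diameter, 4 mm thick, with an upright 14 mm pin in the middle; the pin ends in a cone whose tip is 28 mm above the seat's underside. Origin: centre of the disc's underside, 12 mm above the bench; z up
- seat_small: the small bearing seat, fixed on the lower tray's floor: a black flat disc of 34 mm diameter, 4 mm thick, with an upright 8 mm pin in the middle; the pin ends in a cone whose tip is 28 mm above the seat's underside. Origin: centre of the disc's underside, 12 mm above the bench; z up
- lower_tray: lower wash tray, fixed: flat steel frame 300 (x) by 160 mm (y), frame and wire floor 12 mm high, no rim; the 3 seats in a row along x, about 80 mm apart. Posts at x +-130, y +-60 mm: 18 mm thick up to a shoulder 52 mm above the bench, then a 10 mm pilot for 9 mm, tapering to a 4 mm tip at 70 mm. Origin: centre of the underside, on the bench; z up
- upper_tray: loose wash tray, 300 (x) by 160 mm (y), 8 mm thick, 0.75 kg, a 16 mm hole at each corner (x +-130, y +-60). Upright pistons 57 mm high at x +-75, +-106, y +-27. Bail handle over the middle: black grip 16 mm thick, 70 mm long, along x, axis 95 mm above the underside; legs at x +-52. Either way round fits. Stacked, its underside is on the shoulders, 52 mm up. Origin: centre of the underside; z up
- retainer_plate: bystander: a flat spoked steel plate, 84 mm diameter, 8 mm thick, lying on the bench beyond the bearings; leave it. Origin: centre of the underside
- wrench: bystander: a steel spanner, 180 mm long, lying flat between the robot and the bearings; leave it. Origin: middle of the tool
Mind the look-alikes: they are no part of the job. Leave any orange or purple look-alike of the bearing_large alone.

How it is judged:
By the outcome, as a careful person would: the job done as asked, in the order asked, and still so for the second after the job is handed in, with the robot touching nothing.
It also fails if it takes over 120 s, if anything falls off the work surface, if the arm or the gripper's body presses on something with over 40 N, if the wrist force passes 120 N, or if a joint passes its speed limit or range.

## Working session

There is one attempt and no reset: what is moved stays moved. The work goes in short steps, Python scripts to look and compute and a tool call to move; the robot and the scene stay as the last step left them, time stands still between calls to the robot, and variables do not carry over. Pictures are saved under pics/ and viewed, and the job is handed in when it is done.

Besides the shell and the picture viewer there is one more tool, called after "Request:" by a JSON object that holds its "method" and its "body", one argument or row to a line. play_rows: Moves the arm, as the interface text tells. Its arguments: {"type":"object","properties":{"deltas":{"type":"array","items":{"type":"object","properties":{"delta_pos":{"type":"array","items":{"type":"number"}},"delta_rot":{"type":"array","items":{"type":"number"}},"gripper":{"type":"number"}}}}},"required":["deltas"]}

```bash
mkdir -p pics; python3 - <<'E'
from bench import robot
import cv2
s=robot.read_state(); print({k:(v if isinstance(v,(int,float)) else [round(float(x),4) for x in v]) for k,v in s.items()})
for n in ("scene","top","wrist"):
    im=robot.snapshot(n); cv2.imwrite(f"pics/{n}0.png",cv2.cvtColor(im,cv2.COLOR_RGB2BGR))
    print(n,robot.get_calibration(n))
E
```

```text
{'time': 0.0, 'joint_positions': [0.989, 0.2765, 1.5061, -0.0, 1.3607, -0.121], 'joint_velocities': [-0.0013, -0.0012, 0.0001, 0.0008, -0.0013, 0.0002], 'joint_efforts': [-0.0017, -40.4572, -23.7233, 0.0701, 0.0344, -0.0001], 'tcp_pos': [0.2554, 0.5146, 0.2236], 'tcp_rot': [0.2284, 0.9736, -0.0008, -0.0003], 'force': [-0.3692, 0.0224, -0.0174], 'torque': [-0.0222, 0.0072, 0.0059], 'gripper_width': 0.09404315995665645}
scene {'mtx': array([[425.79818349,   0.        , 273.85775547],
       [  0.        , 425.79818349, 206.14657473],
       [  0.        ,   0.        ,   1.        ]]), 'xyz': array([ 0.92036773, -0.5494717 ,  0.80524104]), 'rotation': array([ 0.91192339,  0.24611198, -0.09121637, -0.31544285])}
top {'mtx': array([[407.38427843,   0.        , 273.80016938],
       [  0.        , 407.38427843, 213.94618251],
       [  0.        ,   0.        ,   1.        ]]), 'xyz': array([ 0.42211218, -0.00950571,  0.8773772 ]), 'rotation': array([-0.69724784,  0.71138777, -0.05804541,  0.06635977])}
wrist {'mtx': array([[299.3836626 ,   0.        , 279.54970148],
       [  0.        , 299.3836626 , 204.56878668],
       [  0.        ,   0.        ,   1.        ]]), 'T_tool_cam': array([[ 5.16372682e-04, -9.61607452e-01, -2.74428208e-01,
         8.12046708e-02],
       [ 9.99999574e-01,  7.06590435e-04, -5.94290821e-04,
         1.19022443e-04],
       [ 7.65382829e-04, -2.74427785e-01,  9.61607407e-01,
        -1.60359115e-01],
       [ 0.00000000e+00,  0.00000000e+00,  0.00000000e+00,
         1.00000000e+00]])}
```

View pics/scene0.png

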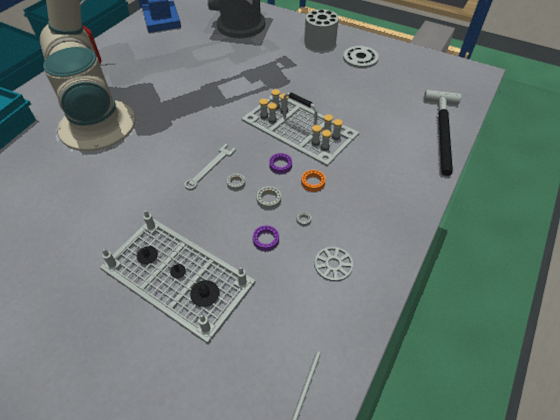

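View pics/top0.png

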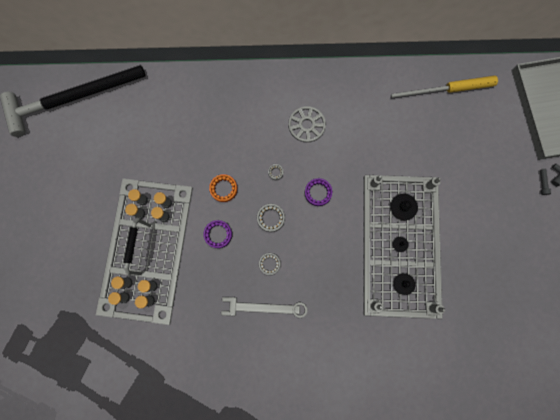

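View pics/wrist0.png

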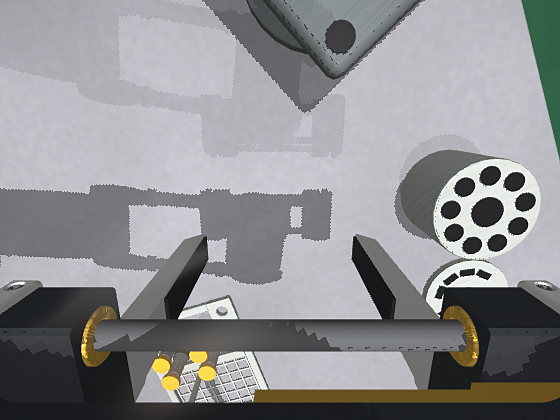

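Top view: grey bearings at (270,217) large, (269,264) medium and (276,172) small. The purple ones at (318,192) and (218,234) and the orange one at (223,188) are look-alikes. Seats are at (404,207), (400,244) and (404,284). I'll confirm in enlarged crops.

```bash
python3 - <<'E'
import cv2,numpy as np
im=cv2.imread("pics/top0.png")
a=cv2.resize(im[150:290,205:340],None,fx=4,fy=4,interpolation=cv2.INTER_CUBIC)
cv2.imwrite("pics/cropb.png",a)
a=cv2.resize(im[165:330,355:450],None,fx=3.6,fy=3.6,interpolation=cv2.INTER_CUBIC)
b=cv2.resize(im[165:330,85:200],None,fx=3.6,fy=3.6,interpolation=cv2.INTER_CUBIC)
cv2.imwrite("pics/cropt.png",np.hstack([b,a]))
E
```

```text
(no output)
```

View pics/cropb.png

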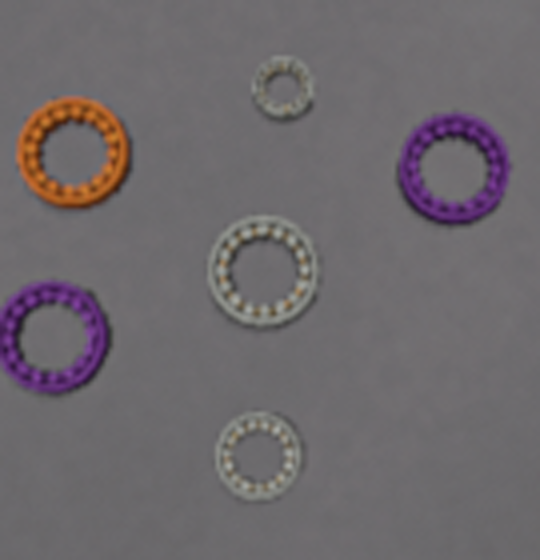

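View pics/cropt.png

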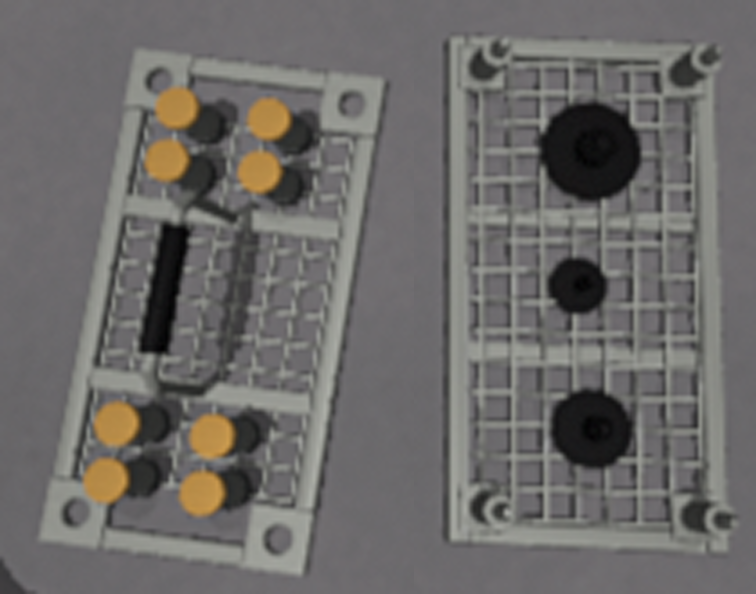

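```bash
cat > h.py <<'E'
import cv2,numpy as np
from scipy.spatial.transform import Rotation as R
from bench import robot
def cam(n,st=None):
    c=robot.get_calibration(n)
    if n=="wrist":
        st=st or robot.read_state()
        T=np.eye(4);T[:3,:3]=R.from_quat(st["tcp_rot"]).as_matrix();T[:3,3]=st["tcp_pos"]
        M=T@c["T_tool_cam"];return c["mtx"],M[:3,:3],M[:3,3]
    return c["mtx"],R.from_quat(c["rotation"]).as_matrix(),np.array(c["xyz"])
def ray(C,px,z):
    K,Rm,t=C;d=Rm@np.linalg.inv(K)@np.array([px[0],px[1],1.]);return t+d*(z-t[2])/d[2]
def proj(C,p):
    K,Rm,t=C;q=K@(Rm.T@(np.asarray(p)-t));return q[:2]/q[2]
def worldcontour(C,cnt,z):
    return np.array([ray(C,p,z)[:2] for p in cnt.reshape(-1,2)])
def circ(P):
    (c,r)=cv2.minEnclosingCircle(P.astype(np.float32)*1000)
    A=np.c_[2*P,np.ones(len(P))];s=np.linalg.lstsq(A,(P**2).sum(1),rcond=None)[0]
    return s[:2],np.sqrt(s[2]+s[:2]@s[:2])
def save(n,name):
    im=robot.snapshot(n);bgr=cv2.cvtColor(im,cv2.COLOR_RGB2BGR);cv2.imwrite(f"pics/{name}.png",bgr);return bgr
E
python3 - <<'E'
from h import *
C={n:cam(n) for n in("top","scene")}
seed={"top":{"bL":(270,217),"bM":(269,264),"bS":(276,172),"sL":(404,207),"sS":(400,244),"sM":(404,284)},
"scene":{"bL":(268,197),"bM":(236,181),"bS":(303,218),"sL":(204,292),"sS":(178,271),"sM":(147,255)}}
zt={"bL":.018,"bM":.015,"bS":.012,"sL":.016,"sS":.016,"sM":.016}
for n in C:
    im=cv2.imread(f"pics/{n}0.png");g=cv2.cvtColor(im,cv2.COLOR_BGR2GRAY)
    up=4;G=cv2.resize(g,None,fx=up,fy=up,interpolation=cv2.INTER_CUBIC)
    for k,s in seed[n].items():
        if k[0]=='b':
            loc=np.median(g[s[1]-25:s[1]+25,s[0]-25:s[0]+25]);m=(G>loc+18)
        else: m=(G<60)
        m=m.astype(np.uint8)*255
        m=cv2.morphologyEx(m,cv2.MORPH_CLOSE,np.ones((9,9)))
        cs,_=cv2.findContours(m,cv2.RETR_EXTERNAL,cv2.CHAIN_APPROX_NONE)
        cs=[c for c in cs if cv2.contourArea(c)>400]
        c=min(cs,key=lambda c:np.linalg.norm(np.mean(c.reshape(-1,2),0)/up-s))
        P=worldcontour(C[n],(cv2.convexHull(c).reshape(-1,2)+.5)/up-.5,zt[k])
        w,r=circ(P);print(n,k,w.round(4),"d",round(2*r,4))
    if n=="top":
        # tray post etc
        pass
E
```

```text
top bL [0.5692 0.007 ] d 0.0585
top bM [0.4703 0.0117] d 0.0443
top bS [0.5702 0.0072] d 0.0588
top sL [ 0.5862 -0.2792] d 0.061
top sS [ 0.5021 -0.2651] d 0.038
top sM [ 0.4224 -0.2688] d 0.0482
scene bL [0.5687 0.0061] d 0.0576
scene bM [0.3846 0.0233] d 0.1525
scene bS [0.5661 0.0103] d 0.0579
scene sL [ 0.5877 -0.2812] d 0.0601
scene sS [ 0.5085 -0.2676] d 0.0333
scene sM [ 0.4257 -0.2699] d 0.0459
```

Request:
{"method": "play_rows", "body": {
  "deltas": [
    {"delta_pos": [0, 0, 0], "delta_rot": [0, 0, -6.6], "gripper": 0.094},
    {"delta_pos": [0, 0, 0], "delta_rot": [0, 0, -6.6], "gripper": 0.094},
    {"delta_pos": [0, 0, 0], "delta_rot": [0, 0, -6.6], "gripper": 0.094},
    {"delta_pos": [0, 0, 0], "delta_rot": [0, 0, -6.6], "gripper": 0.094},
    {"delta_pos": [-0.024, -0.039, 0], "delta_rot": [0, 0, 0], "gripper": 0.094},
    {"delta_pos": [-0.024, -0.039, 0], "delta_rot": [0, 0, 0], "gripper": 0.094},
    {"delta_pos": [-0.024, -0.039, 0], "delta_rot": [0, 0, 0], "gripper": 0.094},
    {"delta_pos": [-0.024, -0.039, 0], "delta_rot": [0, 0, 0], "gripper": 0.094},
    {"delta_pos": [-0.024, -0.039, 0], "delta_rot": [0, 0, 0], "gripper": 0.094},
    {"delta_pos": [-0.024, -0.039, 0], "delta_rot": [0, 0, 0], "gripper": 0.094}
  ]
}}

```text
time: 1.15
tcp_pos: [0.4002, 0.2794, 0.2244]
tcp_rot: [-0.0, 1.0, 0.0, -0.0]
force: [0.8, 0.7, -0.3]
gripper_width: 0.0937
```

Request:
{"method": "play_rows", "body": {
  "deltas": [
    {"delta_pos": [-0.024, -0.039, 0], "delta_rot": [0, 0, 0], "gripper": 0.094},
    {"delta_pos": [-0.024, -0.039, 0], "delta_rot": [0, 0, 0], "gripper": 0.094},
    {"delta_pos": [-0.024, -0.039, 0], "delta_rot": [0, 0, 0], "gripper": 0.094},
    {"delta_pos": [-0.024, -0.039, 0], "delta_rot": [0, 0, 0], "gripper": 0.094},
    {"delta_pos": [-0.024, -0.039, 0], "delta_rot": [0, 0, 0], "gripper": 0.094},
    {"delta_pos": [-0.024, -0.039, 0], "delta_rot": [0, 0, 0], "gripper": 0.094},
    {"delta_pos": [-0.024, -0.038, 0], "delta_rot": [0, 0, 0], "gripper": 0.094},
    {"delta_pos": [0, 0, 0], "delta_rot": [0, 0, 0], "gripper": 0.094},
    {"delta_pos": [0, 0, 0], "delta_rot": [0, 0, 0], "gripper": 0.094}
  ]
}}

```text
time: 2.05
tcp_pos: [0.5676, 0.0083, 0.2237]
tcp_rot: [0.001, 1.0, 0.0, -0.001]
force: [-1.4, 0.7, -0.4]
gripper_width: 0.0942
```

```bash
python3 - <<'E'
from h import *
s=robot.read_state();print(s["tcp_pos"],s["tcp_rot"])
save("wrist","w1")
C=cam("wrist",s)
for k,p in {"bL":(.569,.0065,.018),"bM":(.470,.0117,.015)}.items(): print(k,proj(C,p))
E
```

```text
[0.567557   0.00832005 0.22371713] [ 1.12655157e-03  9.99998901e-01  4.00508027e-04 -8.76550159e-04]
bL [277.62231761 188.0482553 ]
bM [281.78164239 104.88496014]
```

View pics/w1.png

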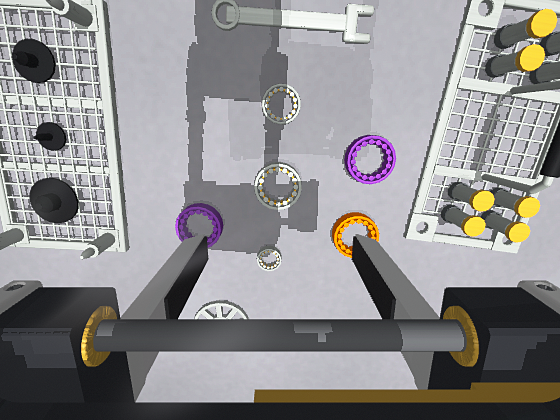

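Wrist view: large (277,186), medium (281,104), small (269,259) on the bench, with colour look-alikes to the sides. Next I'll combine the views.

```bash
python3 - <<'E'
from h import *
s=robot.read_state();C=cam("wrist",s);T=cam("top")
im=cv2.imread("pics/w1.png");
for k,(x,y),z in (("L",(277,185),.018),("M",(281,104),.015),("S",(269,259),.012)):
    print("wrist",k,ray(C,(x,y),z).round(4))
print("topS",ray(T,(275.7,171.5),.012).round(4),"L",ray(T,(270.3,217.2),.018).round(4),"M",ray(T,(269,263.5),.015).round(4))
b=cv2.resize(im[60:290,180:380],None,fx=2.6,fy=2.6,interpolation=cv2.INTER_CUBIC);cv2.imwrite("pics/w1c.png",b)
E
```

```text
wrist L [0.5647 0.0067 0.018 ]
wrist M [0.4685 0.0116 0.015 ]
wrist S [ 0.6689 -0.0045  0.012 ]
topS [ 0.6709 -0.0067  0.012 ] L [0.5683 0.0068 0.018 ] M [0.47   0.0113 0.015 ]
```

View pics/w1c.png

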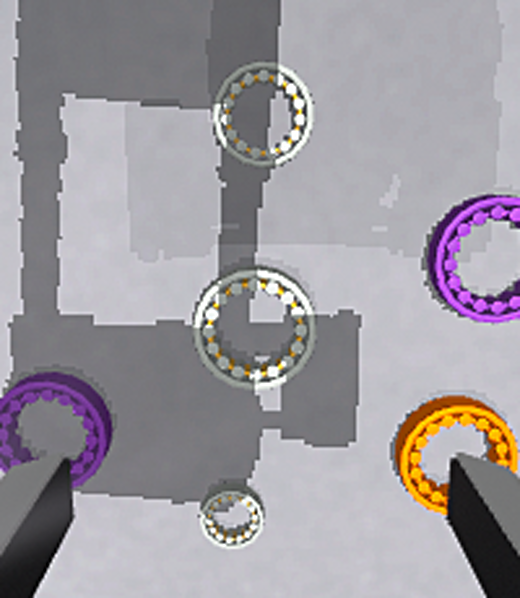

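Request:
{"method": "play_rows", "body": {
  "deltas": [
    {"delta_pos": [0, -0.001, 0.036], "delta_rot": [0, 0, 0], "gripper": 0.094},
    {"delta_pos": [0, 0, 0.036], "delta_rot": [0, 0, 0], "gripper": 0.094},
    {"delta_pos": [0, 0, 0.036], "delta_rot": [0, 0, 0], "gripper": 0.094},
    {"delta_pos": [0, 0, 0.036], "delta_rot": [0, 0, 0], "gripper": 0.094},
    {"delta_pos": [0, 0, 0.036], "delta_rot": [0, 0, 0], "gripper": 0.094},
    {"delta_pos": [0, 0, 0.01], "delta_rot": [0, 0, 0], "gripper": 0.094},
    {"delta_pos": [0, 0, 0.01], "delta_rot": [0, 0, 0], "gripper": 0.094},
    {"delta_pos": [0, 0, 0], "delta_rot": [0, 0, 0], "gripper": 0.05},
    {"delta_pos": [0, 0, 0], "delta_rot": [0, 0, 0], "gripper": 0.05},
    {"delta_pos": [0, 0, 0], "delta_rot": [0, 0, 0], "gripper": 0.05}
  ]
}}

```text
time: 3.1
tcp_pos: [0.5689, 0.0081, 0.026]
tcp_rot: [-0.0, 1.0, -0.0, 0.002]
force: [-0.3, 0.2, -0.1]
gripper_width: 0.0736
```

Request:
{"method": "play_rows", "body": {
  "deltas": [
    {"delta_pos": [0, 0, 0], "delta_rot": [0, 0, 0], "gripper": 0.045},
    {"delta_pos": [0, 0, 0], "delta_rot": [0, 0, 0], "gripper": 0.045},
    {"delta_pos": [0, 0, 0], "delta_rot": [0, 0, 0], "gripper": 0.045}
  ]
}}

```text
time: 3.4
tcp_pos: [0.5685, 0.0076, 0.0255]
tcp_rot: [-0.0, 1.0, -0.0, 0.001]
force: [-1.0, -1.0, 5.0]
gripper_width: 0.0584
```

Request:
{"method": "play_rows", "body": {
  "deltas": [
    {"delta_pos": [0, 0, -0.03], "delta_rot": [0, 0, 0], "gripper": 0.045},
    {"delta_pos": [0, 0, -0.035], "delta_rot": [0, 0, 0], "gripper": 0.045},
    {"delta_pos": [0, 0, -0.035], "delta_rot": [0, 0, 0], "gripper": 0.045},
    {"delta_pos": [-0.003, -0.036, 0], "delta_rot": [0, 0, 0], "gripper": 0.045},
    {"delta_pos": [-0.003, -0.036, 0], "delta_rot": [0, 0, 0], "gripper": 0.045},
    {"delta_pos": [-0.003, -0.036, 0], "delta_rot": [0, 0, 0], "gripper": 0.045},
    {"delta_pos": [-0.003, -0.036, 0], "delta_rot": [0, 0, 0], "gripper": 0.045},
    {"delta_pos": [-0.003, -0.036, 0], "delta_rot": [0, 0, 0], "gripper": 0.045},
    {"delta_pos": [-0.003, -0.036, 0], "delta_rot": [0, 0, 0], "gripper": 0.045},
    {"delta_pos": [0, 0, 0], "delta_rot": [0, 0, 0], "gripper": 0.045}
  ]
}}

```text
time: 4.4
tcp_pos: [0.5859, -0.2127, 0.1236]
tcp_rot: [0.002, 1.0, -0.001, 0.0]
force: [-0.2, 1.7, -1.1]
gripper_width: 0.0584
```

```bash
python3 - <<'E'
from h import *
s=robot.read_state();print(s["tcp_pos"],s["tcp_rot"],s["gripper_width"],s["force"])
save("wrist","w2")
C=cam("wrist",s)
for k,p in {"L":(.587,-.280,.016),"S":(.505,-.266,.016),"M":(.424,-.269,.016)}.items(): print(k,proj(C,p))
E
```

```text
[ 0.5859328  -0.21266959  0.12363516] [ 2.02825265e-03  9.99997344e-01 -1.08830504e-03  1.13993427e-04] 0.05837348773596345 [-0.18296243  1.70540013 -1.13609298]
L [207.4253659  210.60354953]
S [217.03373712 119.55848252]
M [206.9676461   12.62445929]
```

View pics/w2.png

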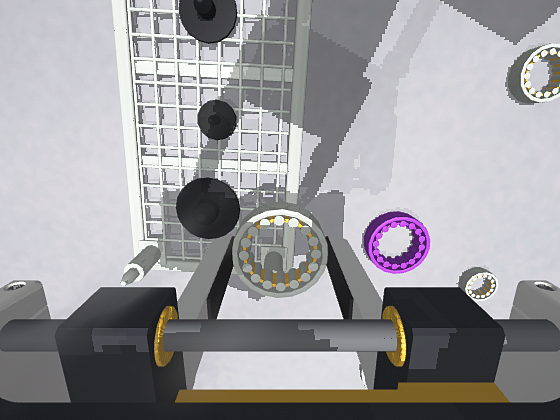

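Request:
{"method": "play_rows", "body": {
  "deltas": [
    {"delta_pos": [-0.001, -0.034, 0], "delta_rot": [0, 0, 0], "gripper": 0.045},
    {"delta_pos": [0, -0.034, 0], "delta_rot": [0, 0, 0], "gripper": 0.045},
    {"delta_pos": [0, 0, 0], "delta_rot": [0, 0, 0], "gripper": 0.045},
    {"delta_pos": [0, 0, 0.025], "delta_rot": [0, 0, 0], "gripper": 0.045},
    {"delta_pos": [0, 0, 0.025], "delta_rot": [0, 0, 0], "gripper": 0.045},
    {"delta_pos": [0, 0, 0.02], "delta_rot": [0, 0, 0], "gripper": 0.045},
    {"delta_pos": [0, 0, 0.006], "delta_rot": [0, 0, 0], "gripper": 0.045},
    {"delta_pos": [0, 0, 0.003], "delta_rot": [0, 0, 0], "gripper": 0.045},
    {"delta_pos": [0, 0, 0], "delta_rot": [0, 0, 0], "gripper": 0.045},
    {"delta_pos": [0, 0, 0], "delta_rot": [0, 0, 0], "gripper": 0.045}
  ]
}}

```text
time: 5.45
tcp_pos: [0.5875, -0.276, 0.0466]
tcp_rot: [-0.0, 1.0, -0.0, 0.001]
force: [0.3, 0.3, -2.1]
gripper_width: 0.0585
```

```bash
python3 - <<'E'
from h import *
s=robot.read_state();print(s["tcp_pos"],s["gripper_width"],s["force"])
save("wrist","w3")
E
```

```text
[ 0.58748056 -0.27596373  0.04658878] 0.05852539655322949 [ 0.25786488  0.26804386 -2.1090994 ]
```

View pics/w3.png

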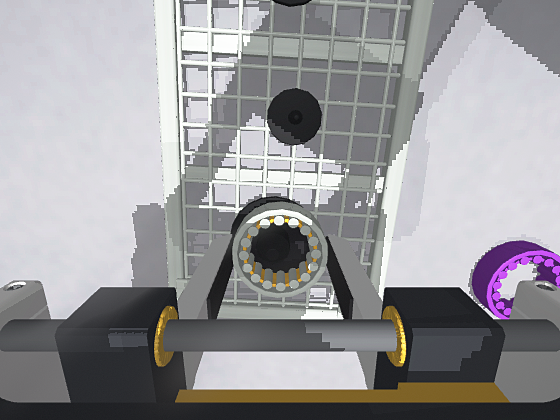

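Request:
{"method": "play_rows", "body": {
  "deltas": [
    {"delta_pos": [0, -0.004, 0], "delta_rot": [0, 0, 0], "gripper": 0.045},
    {"delta_pos": [0, 0, 0.002], "delta_rot": [0, 0, 0], "gripper": 0.045},
    {"delta_pos": [0, 0, 0.001], "delta_rot": [0, 0, 0], "gripper": 0.045},
    {"delta_pos": [0, 0, 0.001], "delta_rot": [0, 0, 0], "gripper": 0.045},
    {"delta_pos": [0, 0, 0], "delta_rot": [0, 0, 0], "gripper": 0.045},
    {"delta_pos": [0, 0, 0], "delta_rot": [0, 0, 0], "gripper": 0.045}
  ]
}}

```text
time: 6.1
tcp_pos: [0.5866, -0.28, 0.0415]
tcp_rot: [0.0, 1.0, -0.0, -0.0]
force: [-0.6, -1.2, -1.0]
gripper_width: 0.0585
```

Request:
{"method": "play_rows", "body": {
  "deltas": [
    {"delta_pos": [0, 0, 0.001], "delta_rot": [0, 0, 0], "gripper": 0.045},
    {"delta_pos": [0, 0, 0], "delta_rot": [0, 0, 0], "gripper": 0.045},
    {"delta_pos": [0, 0, 0], "delta_rot": [0, 0, 0], "gripper": 0.045}
  ]
}}

```text
time: 6.4
tcp_pos: [0.5866, -0.28, 0.0415]
tcp_rot: [-0.0, 1.0, -0.0, 0.0]
force: [-2.0, 1.7, 5.4]
gripper_width: 0.0589
```

Request:
{"method": "play_rows", "body": {
  "deltas": [
    {"delta_pos": [0, 0, 0], "delta_rot": [0, 0, 0], "gripper": 0.085},
    {"delta_pos": [0, 0, 0], "delta_rot": [0, 0, 0], "gripper": 0.085},
    {"delta_pos": [0, 0, 0], "delta_rot": [0, 0, 0], "gripper": 0.085},
    {"delta_pos": [0, 0, -0.01], "delta_rot": [0, 0, 0], "gripper": 0.085},
    {"delta_pos": [0, 0, -0.04], "delta_rot": [0, 0, 0], "gripper": 0.085},
    {"delta_pos": [0, 0, -0.04], "delta_rot": [0, 0, 0], "gripper": 0.085},
    {"delta_pos": [0, 0, 0], "delta_rot": [0, 0, 0], "gripper": 0.085}
  ]
}}

```text
time: 7.1
tcp_pos: [0.5904, -0.2821, 0.1374]
tcp_rot: [-0.0, 1.0, -0.003, 0.005]
force: [0.7, -0.5, 0.2]
gripper_width: 0.0848
```

```bash
python3 - <<'E'
from h import *
s=robot.read_state();print(s["tcp_pos"],s["gripper_width"],s["force"])
save("wrist","w4")
E
```

```text
[ 0.59038882 -0.28210264  0.13735234] 0.0848206947871229 [ 0.66884085 -0.45542322  0.16194294]
```

View pics/w4.png

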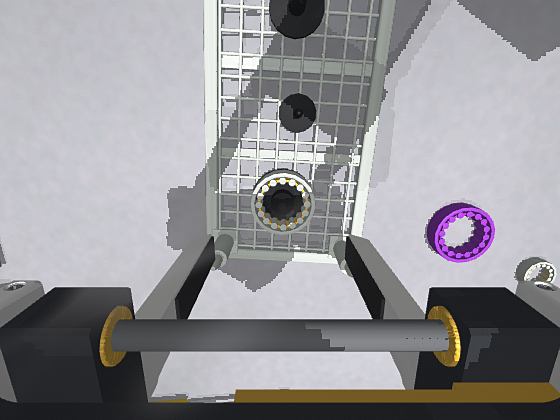

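Large bearing sits flat over its pin at (283,200). Next is the medium bearing.

Request:
{"method": "play_rows", "body": {
  "deltas": [
    {"delta_pos": [0.015, 0.0365, 0], "delta_rot": [0, 0, 0], "gripper": 0.075},
    {"delta_pos": [0.015, 0.0365, 0], "delta_rot": [0, 0, 0], "gripper": 0.075},
    {"delta_pos": [0.015, 0.0365, 0], "delta_rot": [0, 0, 0], "gripper": 0.075},
    {"delta_pos": [0.015, 0.0365, 0], "delta_rot": [0, 0, 0], "gripper": 0.075},
    {"delta_pos": [0.015, 0.0365, 0], "delta_rot": [0, 0, 0], "gripper": 0.075},
    {"delta_pos": [0.015, 0.0365, 0], "delta_rot": [0, 0, 0], "gripper": 0.075},
    {"delta_pos": [0.015, 0.0365, 0], "delta_rot": [0, 0, 0], "gripper": 0.075},
    {"delta_pos": [0.015, 0.0365, 0], "delta_rot": [0, 0, 0], "gripper": 0.075},
    {"delta_pos": [0, 0, 0], "delta_rot": [0, 0, 0], "gripper": 0.075},
    {"delta_pos": [0, 0, 0], "delta_rot": [0, 0, 0], "gripper": 0.075}
  ]
}}

```text
time: 8.15
tcp_pos: [0.466, 0.0126, 0.13]
tcp_rot: [-0.001, 1.0, -0.0, -0.0]
force: [0.6, -1.1, -0.3]
gripper_width: 0.075
```

```bash
python3 - <<'E'
from h import *
s=robot.read_state();print(s["tcp_pos"],s["gripper_width"],s["force"])
save("wrist","w5");C=cam("wrist",s);print(proj(C,(.4695,.0115,.015)))
E
```

```text
[0.4660479  0.01258414 0.12999867] 0.07495075866791724 [ 0.61779136 -1.05632634 -0.3386185 ]
[277.95027292 210.65588056]
```

View pics/w5.png

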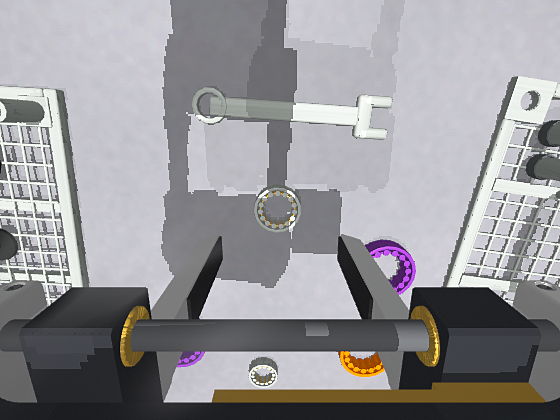

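Request:
{"method": "play_rows", "body": {
  "deltas": [
    {"delta_pos": [-0.003, -0.001, 0.035], "delta_rot": [0, 0, 0], "gripper": 0.075},
    {"delta_pos": [0, 0, 0.035], "delta_rot": [0, 0, 0], "gripper": 0.075},
    {"delta_pos": [0, 0, 0.025], "delta_rot": [0, 0, 0], "gripper": 0.075},
    {"delta_pos": [0, 0, 0.011], "delta_rot": [0, 0, 0], "gripper": 0.075},
    {"delta_pos": [0, 0, 0], "delta_rot": [0, 0, 0], "gripper": 0.075},
    {"delta_pos": [0, 0, 0], "delta_rot": [0, 0, 0], "gripper": 0.03},
    {"delta_pos": [0, 0, 0], "delta_rot": [0, 0, 0], "gripper": 0.03},
    {"delta_pos": [0, 0, 0], "delta_rot": [0, 0, 0], "gripper": 0.03},
    {"delta_pos": [0, 0, 0], "delta_rot": [0, 0, 0], "gripper": 0.03},
    {"delta_pos": [0, 0, 0], "delta_rot": [0, 0, 0], "gripper": 0.03}
  ]
}}

```text
time: 9.2
tcp_pos: [0.4703, 0.011, 0.0253]
tcp_rot: [-0.0, 1.0, -0.0, 0.001]
force: [-0.7, -0.1, 5.3]
gripper_width: 0.0444
```

Request:
{"method": "play_rows", "body": {
  "deltas": [
    {"delta_pos": [0, 0, -0.05], "delta_rot": [0, 0, 0], "gripper": 0.03},
    {"delta_pos": [0, 0, -0.05], "delta_rot": [0, 0, 0], "gripper": 0.03},
    {"delta_pos": [0.006, -0.04, 0], "delta_rot": [0, 0, 0], "gripper": 0.03},
    {"delta_pos": [0.007, -0.04, 0], "delta_rot": [0, 0, 0], "gripper": 0.03},
    {"delta_pos": [0.007, -0.04, 0], "delta_rot": [0, 0, 0], "gripper": 0.03},
    {"delta_pos": [0.007, -0.04, 0], "delta_rot": [0, 0, 0], "gripper": 0.03},
    {"delta_pos": [0.007, -0.04, 0], "delta_rot": [0, 0, 0], "gripper": 0.03},
    {"delta_pos": [0.006, -0.04, 0], "delta_rot": [0, 0, 0], "gripper": 0.03},
    {"delta_pos": [0.006, -0.04, 0], "delta_rot": [0, 0, 0], "gripper": 0.03},
    {"delta_pos": [0, 0, 0], "delta_rot": [0, 0, 0], "gripper": 0.03}
  ]
}}

```text
time: 10.2
tcp_pos: [0.4236, -0.2738, 0.1245]
tcp_rot: [0.002, 1.0, -0.002, 0.001]
force: [-0.3, 0.5, -1.6]
gripper_width: 0.0449
```

Request:
{"method": "play_rows", "body": {
  "deltas": [
    {"delta_pos": [0, 0, 0.03], "delta_rot": [0, 0, 0], "gripper": 0.03},
    {"delta_pos": [0, 0, 0.02], "delta_rot": [0, 0, 0], "gripper": 0.03},
    {"delta_pos": [0, 0, 0], "delta_rot": [0, 0, 0], "gripper": 0.03},
    {"delta_pos": [0, 0, 0], "delta_rot": [0, 0, 0], "gripper": 0.03}
  ]
}}

```text
time: 10.6
tcp_pos: [0.4237, -0.2681, 0.0745]
tcp_rot: [-0.0, 1.0, 0.0, -0.0]
force: [0.6, 0.9, -1.1]
gripper_width: 0.0445
```

```bash
python3 - <<'E'
from h import *
s=robot.read_state();print(s["tcp_pos"],s["gripper_width"],s["force"])
save("wrist","w6");C=cam("wrist",s);print(proj(C,(.424,-.269,.016)))
E
```

```text
[ 0.42367722 -0.26814819  0.07452581] 0.0444654128951887 [ 0.55786819  0.9430627  -1.10790283]
[277.73900455 228.06228093]
```

View pics/w6.png

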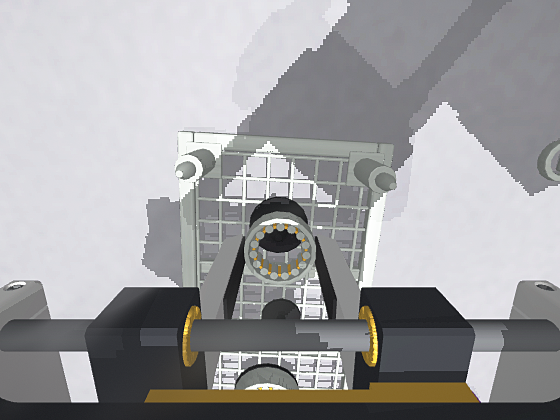

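Request:
{"method": "play_rows", "body": {
  "deltas": [
    {"delta_pos": [0.001, -0.001, 0.015], "delta_rot": [0, 0, 0], "gripper": 0.03},
    {"delta_pos": [0, 0, 0.01], "delta_rot": [0, 0, 0], "gripper": 0.03},
    {"delta_pos": [0, 0, 0.004], "delta_rot": [0, 0, 0], "gripper": 0.03},
    {"delta_pos": [0, 0, 0.002], "delta_rot": [0, 0, 0], "gripper": 0.03},
    {"delta_pos": [0, 0, 0.001], "delta_rot": [0, 0, 0], "gripper": 0.03},
    {"delta_pos": [0, 0, 0.0], "delta_rot": [0, 0, 0], "gripper": 0.03},
    {"delta_pos": [0, 0, 0], "delta_rot": [0, 0, 0], "gripper": 0.03}
  ]
}}

```text
time: 11.35
tcp_pos: [0.4229, -0.2701, 0.0428]
tcp_rot: [0.0, 1.0, -0.0, 0.0]
force: [-0.3, -0.1, -1.3]
gripper_width: 0.0447
```

```bash
python3 - <<'E'
from h import *
s=robot.read_state();print(s["tcp_pos"],s["gripper_width"],s["force"])
save("wrist","w7")
E
```

```text
[ 0.42292272 -0.27011476  0.04276322] 0.04466475618937751 [-0.32969692 -0.10352573 -1.32992653]
```

View pics/w7.png

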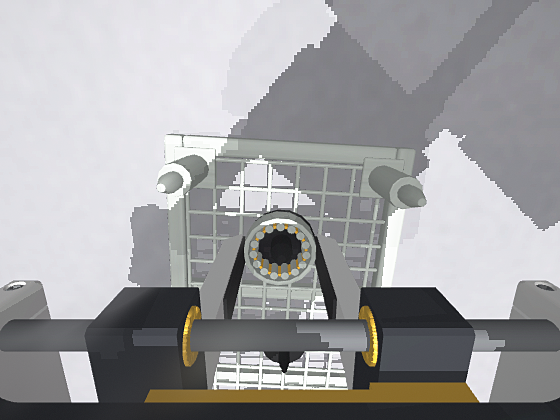

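Request:
{"method": "play_rows", "body": {
  "deltas": [
    {"delta_pos": [0, 0, 0.001], "delta_rot": [0, 0, 0], "gripper": 0.03},
    {"delta_pos": [0, 0, 0.001], "delta_rot": [0, 0, 0], "gripper": 0.03},
    {"delta_pos": [0, 0, 0], "delta_rot": [0, 0, 0], "gripper": 0.03},
    {"delta_pos": [0, 0, 0], "delta_rot": [0, 0, 0], "gripper": 0.03}
  ]
}}

```text
time: 11.8
tcp_pos: [0.4229, -0.2701, 0.0413]
tcp_rot: [0.0, 1.0, -0.0, 0.0]
force: [-1.3, 1.1, 5.5]
gripper_width: 0.0452
```

Request:
{"method": "play_rows", "body": {
  "deltas": [
    {"delta_pos": [0, 0, 0], "delta_rot": [0, 0, 0], "gripper": 0.07},
    {"delta_pos": [0, 0, 0], "delta_rot": [0, 0, 0], "gripper": 0.07},
    {"delta_pos": [0, 0, 0], "delta_rot": [0, 0, 0], "gripper": 0.07},
    {"delta_pos": [0, 0, -0.01], "delta_rot": [0, 0, 0], "gripper": 0.07},
    {"delta_pos": [0, 0, -0.04], "delta_rot": [0, 0, 0], "gripper": 0.07},
    {"delta_pos": [0, 0, -0.04], "delta_rot": [0, 0, 0], "gripper": 0.07},
    {"delta_pos": [0, 0, 0], "delta_rot": [0, 0, 0], "gripper": 0.07}
  ]
}}

```text
time: 12.5
tcp_pos: [0.4258, -0.2726, 0.136]
tcp_rot: [-0.0, 1.0, -0.004, 0.004]
force: [0.9, 0.4, 0.4]
gripper_width: 0.0704
```

```bash
python3 - <<'E'
from h import *
s=robot.read_state();print(s["tcp_pos"],s["gripper_width"],s["force"])
save("wrist","w8")
E
```

```text
[ 0.42581134 -0.27257104  0.1359957 ] 0.07036281469765707 [0.90889692 0.38190146 0.42449766]
```

View pics/w8.png

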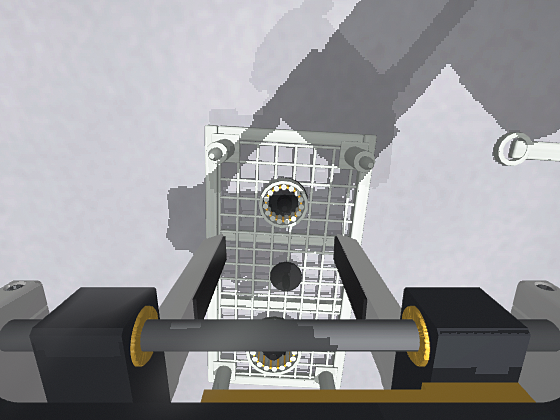

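Request:
{"method": "play_rows", "body": {
  "deltas": [
    {"delta_pos": [-0.0275, 0.0295, 0], "delta_rot": [0, 0, 0], "gripper": 0.07},
    {"delta_pos": [-0.0275, 0.0295, 0], "delta_rot": [0, 0, 0], "gripper": 0.07},
    {"delta_pos": [-0.0275, 0.0295, 0], "delta_rot": [0, 0, 0], "gripper": 0.07},
    {"delta_pos": [-0.0275, 0.0295, 0], "delta_rot": [0, 0, 0], "gripper": 0.07},
    {"delta_pos": [-0.0275, 0.0295, 0], "delta_rot": [0, 0, 0], "gripper": 0.07},
    {"delta_pos": [-0.0275, 0.0295, 0], "delta_rot": [0, 0, 0], "gripper": 0.07},
    {"delta_pos": [-0.0275, 0.0295, 0], "delta_rot": [0, 0, 0], "gripper": 0.07},
    {"delta_pos": [-0.0275, 0.0295, 0], "delta_rot": [0, 0, 0], "gripper": 0.07},
    {"delta_pos": [-0.0275, 0.0295, 0], "delta_rot": [0, 0, 0], "gripper": 0.07},
    {"delta_pos": [0, 0, 0], "delta_rot": [0, 0, 0], "gripper": 0.07}
  ]
}}

```text
time: 13.55
tcp_pos: [0.6725, -0.0004, 0.1284]
tcp_rot: [-0.002, 1.0, 0.001, -0.0]
force: [-0.4, -0.4, -0.6]
gripper_width: 0.0704
```

```bash
python3 - <<'E'
from h import *
s=robot.read_state();print(s["tcp_pos"],s["gripper_width"],s["force"])
save("wrist","w9");C=cam("wrist",s);print(proj(C,(.670,-.0055,.012)))
E
```

```text
[ 6.72454793e-01 -4.47570397e-04  1.28430585e-01] 0.0704423456238198 [-0.37177928 -0.43516056 -0.56646121]
[273.54490771 204.23582199]
```

View pics/w9.png

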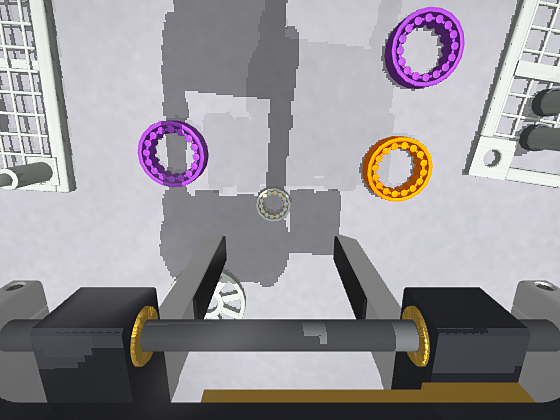

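Request:
{"method": "play_rows", "body": {
  "deltas": [
    {"delta_pos": [0, -0.001, 0.035], "delta_rot": [0, 0, 0], "gripper": 0.07},
    {"delta_pos": [0, 0, 0.035], "delta_rot": [0, 0, 0], "gripper": 0.07},
    {"delta_pos": [0, 0, 0.025], "delta_rot": [0, 0, 0], "gripper": 0.07},
    {"delta_pos": [0, 0, 0.009], "delta_rot": [0, 0, 0], "gripper": 0.07},
    {"delta_pos": [0, 0, 0], "delta_rot": [0, 0, 0], "gripper": 0.07},
    {"delta_pos": [0, 0, 0], "delta_rot": [0, 0, 0], "gripper": 0.07}
  ]
}}

```text
time: 14.2
tcp_pos: [0.6706, -0.0061, 0.0274]
tcp_rot: [0.0, 1.0, -0.0, 0.001]
force: [0.9, -0.4, 0.1]
gripper_width: 0.0699
```

Request:
{"method": "play_rows", "body": {
  "deltas": [
    {"delta_pos": [0, 0, 0.003], "delta_rot": [0, 0, 0], "gripper": 0.07},
    {"delta_pos": [0, 0, 0.001], "delta_rot": [0, 0, 0], "gripper": 0.07},
    {"delta_pos": [0, 0, 0], "delta_rot": [0, 0, 0], "gripper": 0.02},
    {"delta_pos": [0, 0, 0], "delta_rot": [0, 0, 0], "gripper": 0.02},
    {"delta_pos": [0, 0, 0], "delta_rot": [0, 0, 0], "gripper": 0.02},
    {"delta_pos": [0, 0, 0], "delta_rot": [0, 0, 0], "gripper": 0.02},
    {"delta_pos": [0, 0, 0], "delta_rot": [0, 0, 0], "gripper": 0.02},
    {"delta_pos": [0, 0, 0], "delta_rot": [0, 0, 0], "gripper": 0.02}
  ]
}}

```text
time: 15.0
tcp_pos: [0.6702, -0.0054, 0.0225]
tcp_rot: [-0.0, 1.0, 0.0, 0.0]
force: [0.1, -0.0, 0.9]
gripper_width: 0.0332
```

Request:
{"method": "play_rows", "body": {
  "deltas": [
    {"delta_pos": [0, 0, -0.05], "delta_rot": [0, 0, 0], "gripper": 0.02},
    {"delta_pos": [0, 0, -0.05], "delta_rot": [0, 0, 0], "gripper": 0.02},
    {"delta_pos": [0.0235, -0.037, 0], "delta_rot": [0, 0, 0], "gripper": 0.02},
    {"delta_pos": [0.0235, -0.037, 0], "delta_rot": [0, 0, 0], "gripper": 0.02},
    {"delta_pos": [0.0235, -0.037, 0], "delta_rot": [0, 0, 0], "gripper": 0.02},
    {"delta_pos": [0.0235, -0.037, 0], "delta_rot": [0, 0, 0], "gripper": 0.02},
    {"delta_pos": [0.0235, -0.037, 0], "delta_rot": [0, 0, 0], "gripper": 0.02},
    {"delta_pos": [0.0235, -0.037, 0], "delta_rot": [0, 0, 0], "gripper": 0.02},
    {"delta_pos": [0.0235, -0.037, 0], "delta_rot": [0, 0, 0], "gripper": 0.02},
    {"delta_pos": [0, 0, 0], "delta_rot": [0, 0, 0], "gripper": 0.02}
  ]
}}

```text
time: 16.0
tcp_pos: [0.503, -0.2686, 0.1225]
tcp_rot: [0.003, 1.0, -0.001, -0.001]
force: [0.5, 0.3, -0.4]
gripper_width: 0.0328
```

Request:
{"method": "play_rows", "body": {
  "deltas": [
    {"delta_pos": [0, 0, 0.03], "delta_rot": [0, 0, 0], "gripper": 0.02},
    {"delta_pos": [0, 0, 0.015], "delta_rot": [0, 0, 0], "gripper": 0.02},
    {"delta_pos": [0, 0, 0], "delta_rot": [0, 0, 0], "gripper": 0.02},
    {"delta_pos": [0, 0, 0], "delta_rot": [0, 0, 0], "gripper": 0.02}
  ]
}}

```text
time: 16.4
tcp_pos: [0.5062, -0.2639, 0.0776]
tcp_rot: [-0.0, 1.0, 0.0, 0.0]
force: [-0.2, -0.1, 0.1]
gripper_width: 0.0332
```

```bash
python3 - <<'E'
from h import *
s=robot.read_state();print(s["tcp_pos"],s["gripper_width"],s["force"])
save("wrist","w10");C=cam("wrist",s);print(proj(C,(.505,-.266,.016)),proj(C,(.505,-.266,.040)))
E
```

```text
[ 0.50616463 -0.26393401  0.07755168] 0.033173751047604796 [-0.2136407  -0.08822386  0.10692326]
[276.25019951 224.89364373] [275.88907849 236.38823487]
```

View pics/w10.png

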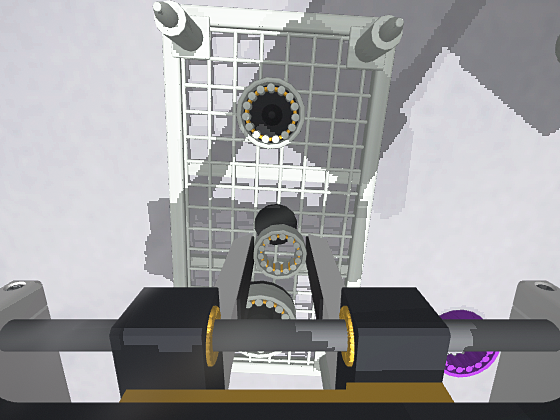

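Request:
{"method": "play_rows", "body": {
  "deltas": [
    {"delta_pos": [0.001, -0.002, 0.01], "delta_rot": [0, 0, 0], "gripper": 0.02},
    {"delta_pos": [0, 0, 0.01], "delta_rot": [0, 0, 0], "gripper": 0.02},
    {"delta_pos": [0, 0, 0.008], "delta_rot": [0, 0, 0], "gripper": 0.02},
    {"delta_pos": [0, 0, 0.006], "delta_rot": [0, 0, 0], "gripper": 0.02},
    {"delta_pos": [0, 0, 0], "delta_rot": [0, 0, 0], "gripper": 0.02},
    {"delta_pos": [0, 0, 0], "delta_rot": [0, 0, 0], "gripper": 0.02}
  ]
}}

```text
time: 17.05
tcp_pos: [0.5047, -0.2665, 0.0432]
tcp_rot: [0.0, 1.0, 0.0, -0.0]
force: [-0.1, 0.3, 0.3]
gripper_width: 0.0333
```

```bash
python3 - <<'E'
from h import *
s=robot.read_state();print(s["tcp_pos"],s["gripper_width"],s["force"])
im=save("wrist","w11");cv2.imwrite("pics/w11c.png",cv2.resize(im[180:320,200:360],None,fx=4,fy=4))
E
```

```text
[ 0.50468329 -0.26646511  0.04322752] 0.033294042620039606 [-0.05608226  0.33418375  0.34172458]
```

View pics/w11c.png

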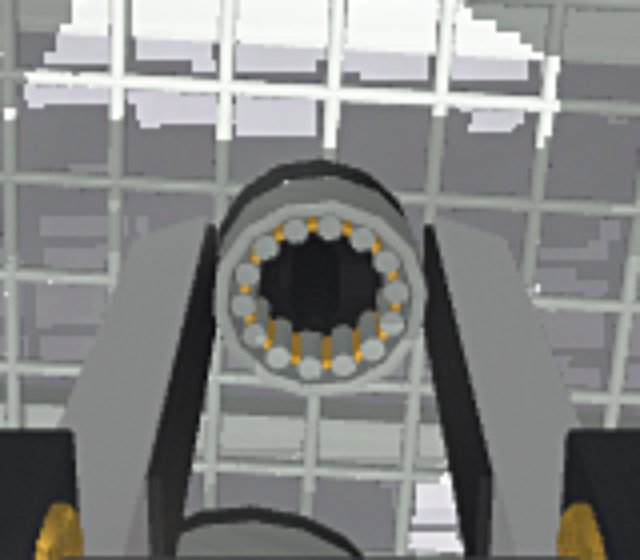

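Pin is inside the bore. I'll lower the last 4–5 mm gently.

Request:
{"method": "play_rows", "body": {
  "deltas": [
    {"delta_pos": [0, 0, 0.002], "delta_rot": [0, 0, 0], "gripper": 0.02},
    {"delta_pos": [0, 0, 0.001], "delta_rot": [0, 0, 0], "gripper": 0.02},
    {"delta_pos": [0, 0, 0.001], "delta_rot": [0, 0, 0], "gripper": 0.02},
    {"delta_pos": [0, 0, 0], "delta_rot": [0, 0, 0], "gripper": 0.02},
    {"delta_pos": [0, 0, 0], "delta_rot": [0, 0, 0], "gripper": 0.02}
  ]
}}

```text
time: 17.6
tcp_pos: [0.5047, -0.2664, 0.0395]
tcp_rot: [0.0, 1.0, 0.0, 0.0]
force: [-0.3, -0.4, -0.7]
gripper_width: 0.033
```

Request:
{"method": "play_rows", "body": {
  "deltas": [
    {"delta_pos": [0, 0, 0.001], "delta_rot": [0, 0, 0], "gripper": 0.02},
    {"delta_pos": [0, 0, 0.001], "delta_rot": [0, 0, 0], "gripper": 0.02},
    {"delta_pos": [0, 0, 0], "delta_rot": [0, 0, 0], "gripper": 0.02},
    {"delta_pos": [0, 0, 0], "delta_rot": [0, 0, 0], "gripper": 0.02}
  ]
}}

```text
time: 18.0
tcp_pos: [0.5048, -0.2665, 0.0385]
tcp_rot: [-0.0, 1.0, -0.0, 0.0]
force: [-1.0, 0.6, 5.5]
gripper_width: 0.0333
```

Request:
{"method": "play_rows", "body": {
  "deltas": [
    {"delta_pos": [0, 0, 0], "delta_rot": [0, 0, 0], "gripper": 0.06},
    {"delta_pos": [0, 0, 0], "delta_rot": [0, 0, 0], "gripper": 0.06},
    {"delta_pos": [0, 0, 0], "delta_rot": [0, 0, 0], "gripper": 0.06},
    {"delta_pos": [0, 0, -0.01], "delta_rot": [0, 0, 0], "gripper": 0.06},
    {"delta_pos": [0, 0, -0.04], "delta_rot": [0, 0, 0], "gripper": 0.06},
    {"delta_pos": [0, 0, -0.045], "delta_rot": [0, 0, 0], "gripper": 0.06},
    {"delta_pos": [0, 0, -0.045], "delta_rot": [0, 0, 0], "gripper": 0.06},
    {"delta_pos": [0, 0, -0.045], "delta_rot": [0, 0, 0], "gripper": 0.06},
    {"delta_pos": [-0.01, 0, -0.03], "delta_rot": [0, 0, 0], "gripper": 0.06},
    {"delta_pos": [0, 0, 0], "delta_rot": [0, 0, 0], "gripper": 0.06}
  ]
}}

```text
time: 19.0
tcp_pos: [0.5177, -0.268, 0.2585]
tcp_rot: [-0.0, 1.0, -0.003, 0.005]
force: [0.0, 0.3, -0.7]
gripper_width: 0.0599
```

Request:
{"method": "play_rows", "body": {
  "deltas": [
    {"delta_pos": [0, 0, 0], "delta_rot": [0, 0, 0], "gripper": 0.06},
    {"delta_pos": [0, 0, 0], "delta_rot": [0, 0, 0], "gripper": 0.06},
    {"delta_pos": [0, 0, 0], "delta_rot": [0, 0, 0], "gripper": 0.06}
  ]
}}

```text
time: 19.3
tcp_pos: [0.5137, -0.2659, 0.2507]
tcp_rot: [0.0, 1.0, 0.001, -0.002]
force: [-0.3, -0.1, -0.0]
gripper_width: 0.06
```

```bash
python3 - <<'E'
from h import *
s=robot.read_state();print(s["tcp_pos"],s["tcp_rot"],s["gripper_width"],s["force"])
save("wrist","w12");import json;json.dump({k:np.array(v).tolist() for k,v in s.items()},open("w12.json","w"))
E
```

```text
[ 0.51365362 -0.26590452  0.25068297] [ 7.80517937e-05  9.99998270e-01  1.05623736e-03 -1.52884668e-03] 0.060005881682497215 [-0.31010593 -0.1094646  -0.03313042]
```

View pics/w12.png

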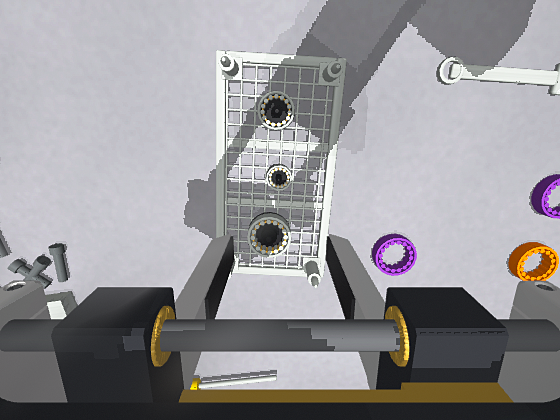

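All three bearings show a centred pin: (275,110), (279,177) and (269,234). Now for the posts and tray corners, enlarged.

```bash
python3 - <<'E'
import cv2,numpy as np
im=cv2.imread("pics/w12.png")
f=lambda im,x,y,r,s:cv2.resize(im[y-r:y+r,x-r:x+r],None,fx=s,fy=s,interpolation=cv2.INTER_CUBIC)
cv2.imwrite("pics/posts_w.png",np.hstack([f(im,c[0],c[1],16,8) for c in((228,66),(332,70),(314,272))]))
im=cv2.imread("pics/top0.png")
cv2.imwrite("pics/posts_t.png",np.vstack([np.hstack([f(im,c[0],c[1],16,8) for c in((376,182),(433,183),(376,308),(438,310))]),np.hstack([f(im,c[0],c[1],16,8) for c in((129,187),(183,194),(106,307),(162,315))])]))
E
```

```text
(no output)
```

View pics/posts_w.png

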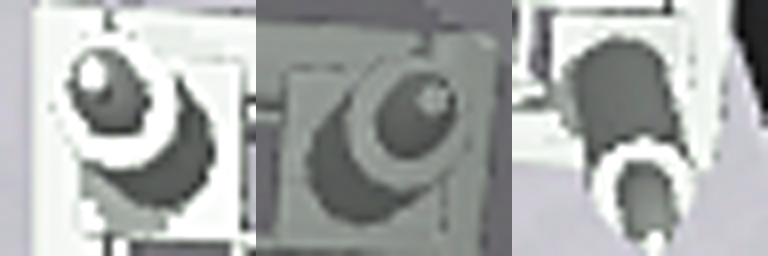

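View pics/posts_t.png

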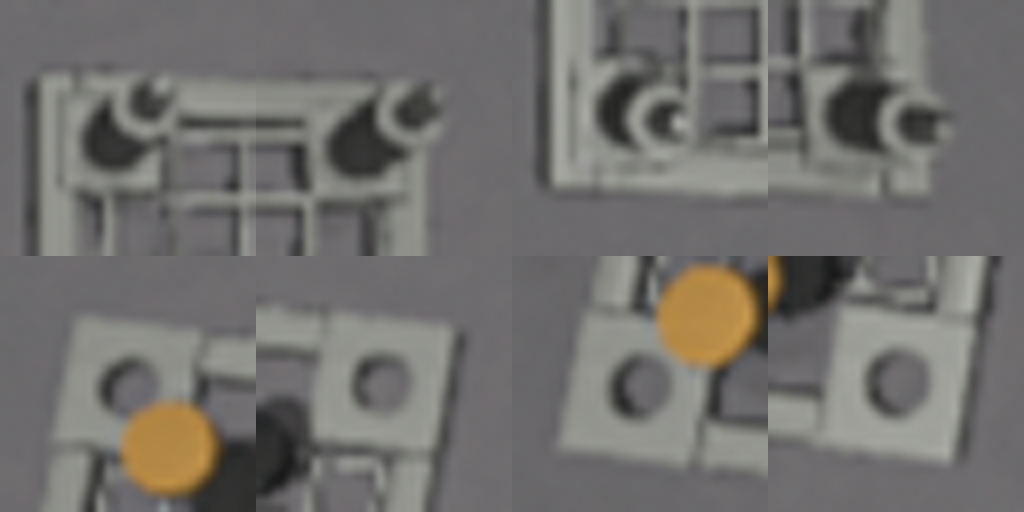

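```bash
python3 - <<'E'
from h import *
import json
st=json.load(open("w12.json"));W=cam("wrist",st);T=cam("top")
def fit(model,P):
    m=np.array(model);P=np.array(P);mc=m.mean(0);pc=P.mean(0)
    H=(m-mc).T@(P-pc);a=np.arctan2(H[0,1]-H[1,0],H[0,0]+H[1,1])
    Ra=np.array([[np.cos(a),-np.sin(a)],[np.sin(a),np.cos(a)]]);t=pc-Ra@mc
    print("  centre",t.round(4),"deg",round(np.degrees(a),2),"res mm",((P-(m@Ra.T+t))*1000).round(1).tolist())
tr=[(.13,.06),(.13,-.06),(-.13,.06),(-.13,-.06)]
S=lambda L:[(x-.44,y-.44) for x,y in L]
print("posts top");fit(tr,[ray(T,p,.052)[:2] for p in S([(378.5,179.1),(436,180.75),(378.7,306.75),(440.4,309.6)])])
print("posts wrist sh");fit([tr[3],tr[2],tr[0]],[ray(W,p,.052)[:2] for p in S([(226.9,62.9),(335.2,68.6),(314.2,279.1)])])
print("posts wrist tip");fit([tr[3],tr[2],tr[0]],[ray(W,p,.070)[:2] for p in S([(223.6,59.4),(338.4,66.2),(315.5,286.4)])])
print("upper top");fit(tr,[ray(T,p,.008)[:2] for p in S([(129.2,187.1),(182.75,194),(106.25,307),(162.2,315)])])
E
```

```text
posts top
  centre [ 0.506  -0.2715] deg -3.35 res mm [[-0.1, -0.5], [0.6, 0.5], [0.1, 0.4], [-0.6, -0.3]]
posts wrist sh
  centre [ 0.5045 -0.2713] deg -3.27 res mm [[0.7, 0.4], [-0.5, -0.1], [-0.2, -0.3]]
posts wrist tip
  centre [ 0.5046 -0.2716] deg -3.36 res mm [[0.4, 0.0], [-0.2, 0.1], [-0.2, -0.2]]
upper top
  centre [0.507  0.2772] deg -8.34 res mm [[0.5, 0.2], [-0.2, 0.2], [0.4, -0.5], [-0.7, 0.1]]
```

Request:
{"method": "play_rows", "body": {
  "deltas": [
    {"delta_pos": [0.0005, 0.042, 0], "delta_rot": [0, 0, 0], "gripper": 0.09},
    {"delta_pos": [0.0005, 0.042, 0], "delta_rot": [0, 0, 0], "gripper": 0.09},
    {"delta_pos": [0.0005, 0.042, 0], "delta_rot": [0, 0, 0], "gripper": 0.09},
    {"delta_pos": [0.0005, 0.042, 0], "delta_rot": [0, 0, 0], "gripper": 0.09},
    {"delta_pos": [0.0005, 0.042, 0], "delta_rot": [0, 0, 0], "gripper": 0.09},
    {"delta_pos": [0.0005, 0.042, 0], "delta_rot": [0, 0, 0], "gripper": 0.09},
    {"delta_pos": [0.0005, 0.042, 0], "delta_rot": [0, 0, 0], "gripper": 0.09},
    {"delta_pos": [0.0005, 0.042, 0], "delta_rot": [0, 0, 0], "gripper": 0.09},
    {"delta_pos": [0.0005, 0.042, 0], "delta_rot": [0, 0, 0], "gripper": 0.09},
    {"delta_pos": [0.0005, 0.042, 0], "delta_rot": [0, 0, 0], "gripper": 0.09}
  ]
}}

```text
time: 20.35
tcp_pos: [0.5089, 0.1551, 0.2516]
tcp_rot: [0.0, 1.0, -0.0, -0.001]
force: [0.5, -0.1, 0.4]
gripper_width: 0.0897
```

Request:
{"method": "play_rows", "body": {
  "deltas": [
    {"delta_pos": [0.0005, 0.041, 0], "delta_rot": [0, 0, 0], "gripper": 0.09},
    {"delta_pos": [0.0005, 0.041, 0], "delta_rot": [0, 0, 0], "gripper": 0.09},
    {"delta_pos": [0.0005, 0.041, 0], "delta_rot": [0, 0, 0], "gripper": 0.09},
    {"delta_pos": [0, 0, 0], "delta_rot": [0, 0, 4.1], "gripper": 0.09},
    {"delta_pos": [0, 0, 0], "delta_rot": [0, 0, 4.1], "gripper": 0.09},
    {"delta_pos": [0, 0, 0], "delta_rot": [0, 0, 0], "gripper": 0.09},
    {"delta_pos": [0, 0, 0], "delta_rot": [0, 0, 0], "gripper": 0.09},
    {"delta_pos": [0, 0, 0], "delta_rot": [0, 0, 0], "gripper": 0.09}
  ]
}}

```text
time: 21.15
tcp_pos: [0.5081, 0.2761, 0.2521]
tcp_rot: [0.071, 0.997, -0.0, -0.0]
force: [0.0, -0.3, 0.5]
gripper_width: 0.0902
```

```bash
python3 - <<'E'
from h import *
import json
s=robot.read_state();print(s["tcp_pos"],s["tcp_rot"])
save("wrist","w13");json.dump({k:np.array(v).tolist() for k,v in s.items()},open("w13.json","w"))
C=cam("wrist",s)
a=np.radians(-8.34)
for x,y,z in((.035,0,.095),(-.035,0,.095),(.13,.06,.008),(.13,-.06,.008),(-.13,.06,.008),(-.13,-.06,.008)):
    print((x,y,z),proj(C,(.507+x*np.cos(a)-y*np.sin(a),.2772+x*np.sin(a)+y*np.cos(a),z)).round(1))
E
```

```text
[0.50812698 0.27612531 0.25210617] [ 7.13048987e-02  9.97454507e-01 -1.44477026e-04 -3.11086367e-04]
(0.035, 0, 0.095) [280.  225.4]
(-0.035, 0, 0.095) [280.3 163.2]
(0.13, 0.06, 0.008) [320.  265.8]
(0.13, -0.06, 0.008) [239.5 265.5]
(-0.13, 0.06, 0.008) [328.3  77.9]
(-0.13, -0.06, 0.008) [232.6  77.6]
```

View pics/w13.png

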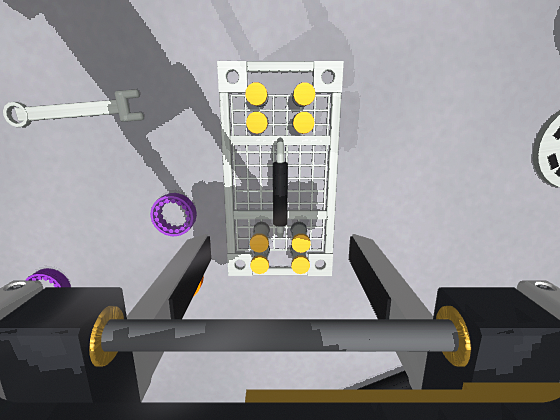

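Grip at (280,162–225) and holes match the prediction within 1–2 px. Descending on the handle.

Request:
{"method": "play_rows", "body": {
  "deltas": [
    {"delta_pos": [0.0015, 0.001, 0.03], "delta_rot": [0, 0, 0], "gripper": 0.09},
    {"delta_pos": [0, 0, 0.035], "delta_rot": [0, 0, 0.2], "gripper": 0.09},
    {"delta_pos": [0, 0, 0.035], "delta_rot": [0, 0, 0], "gripper": 0.09},
    {"delta_pos": [0, 0, 0.035], "delta_rot": [0, 0, 0], "gripper": 0.09},
    {"delta_pos": [0, 0, 0.02], "delta_rot": [0, 0, 0], "gripper": 0.09},
    {"delta_pos": [0, 0, 0], "delta_rot": [0, 0, 0], "gripper": 0.09},
    {"delta_pos": [0, 0, 0], "delta_rot": [0, 0, 0], "gripper": 0.09},
    {"delta_pos": [0, 0, 0], "delta_rot": [0, 0, 0], "gripper": 0.09}
  ]
}}

```text
time: 22.0
tcp_pos: [0.5081, 0.2781, 0.0991]
tcp_rot: [0.073, 0.997, 0.001, 0.001]
force: [0.6, 0.6, 0.3]
gripper_width: 0.0902
```

Request:
{"method": "play_rows", "body": {
  "deltas": [
    {"delta_pos": [0.001, -0.001, 0.004], "delta_rot": [0, 0, 0], "gripper": 0.09},
    {"delta_pos": [0, 0, 0], "delta_rot": [0, 0, 0], "gripper": 0},
    {"delta_pos": [0, 0, 0], "delta_rot": [0, 0, 0], "gripper": 0},
    {"delta_pos": [0, 0, 0], "delta_rot": [0, 0, 0], "gripper": 0},
    {"delta_pos": [0, 0, 0], "delta_rot": [0, 0, 0], "gripper": 0},
    {"delta_pos": [0, 0, 0], "delta_rot": [0, 0, 0], "gripper": 0},
    {"delta_pos": [0, 0, 0], "delta_rot": [0, 0, 0], "gripper": 0},
    {"delta_pos": [0, 0, 0], "delta_rot": [0, 0, 0], "gripper": 0},
    {"delta_pos": [0, 0, 0], "delta_rot": [0, 0, 0], "gripper": 0},
    {"delta_pos": [0, 0, 0], "delta_rot": [0, 0, 0], "gripper": 0}
  ]
}}

```text
time: 23.0
tcp_pos: [0.5057, 0.2769, 0.0934]
tcp_rot: [0.073, 0.997, 0.0, -0.0]
force: [-0.4, 1.0, -0.9]
gripper_width: 0.0213
```

Request:
{"method": "play_rows", "body": {
  "deltas": [
    {"delta_pos": [0, 0, 0], "delta_rot": [0, 0, 0], "gripper": 0},
    {"delta_pos": [0, 0, 0], "delta_rot": [0, 0, 0], "gripper": 0},
    {"delta_pos": [0, 0, 0], "delta_rot": [0, 0, 0], "gripper": 0}
  ]
}}

```text
time: 23.3
tcp_pos: [0.5057, 0.2768, 0.0935]
tcp_rot: [0.073, 0.997, -0.0, 0.0]
force: [-0.3, -0.0, 0.5]
gripper_width: 0.015
```

Request:
{"method": "play_rows", "body": {
  "deltas": [
    {"delta_pos": [0, 0, -0.005], "delta_rot": [0, 0, 0], "gripper": 0},
    {"delta_pos": [0, 0, -0.01], "delta_rot": [0, 0, 0], "gripper": 0},
    {"delta_pos": [0, 0, -0.02], "delta_rot": [0, 0, 0], "gripper": 0},
    {"delta_pos": [0, 0, -0.025], "delta_rot": [0, 0, 0], "gripper": 0},
    {"delta_pos": [0, 0, -0.025], "delta_rot": [0, 0, 0], "gripper": 0},
    {"delta_pos": [0, 0, -0.025], "delta_rot": [0, 0, 0], "gripper": 0},
    {"delta_pos": [0, 0, -0.015], "delta_rot": [0, 0, 0], "gripper": 0},
    {"delta_pos": [0, 0, 0], "delta_rot": [0, 0, 0], "gripper": 0},
    {"delta_pos": [0, 0, 0], "delta_rot": [0, 0, 0], "gripper": 0}
  ]
}}

```text
time: 24.2
tcp_pos: [0.5052, 0.2767, 0.218]
tcp_rot: [0.073, 0.997, -0.0, -0.0]
force: [-0.8, -1.1, -8.5]
gripper_width: 0.0153
```

```bash
python3 - <<'E'
from h import *
import json
s=robot.read_state();print(s["tcp_pos"],s["tcp_rot"],s["gripper_width"],s["force"],s["torque"])
save("wrist","w14");save("scene","s14")
C=cam("wrist",s)
Rm=R.from_quat(s["tcp_rot"]).as_matrix()
for x,y in((.13,.06),(.13,-.06),(-.13,.06),(-.13,-.06)):
    print((x,y),proj(C,s["tcp_pos"]+Rm@np.array([-x,y,.087])).round(1))
E
```

```text
[0.50520544 0.27671745 0.21800636] [ 7.32273442e-02  9.97315192e-01 -1.60199656e-04 -3.72727624e-04] 0.015259206371857532 [-0.79799067 -1.1002474  -8.49475934] [0.01923562 0.00674302 0.06213718]
(0.13, 0.06) [339.9 341.5]
(0.13, -0.06) [218.4 341.4]
(-0.13, 0.06) [359.2  51.4]
(-0.13, -0.06) [199.2  51.4]
```

View pics/w14.png

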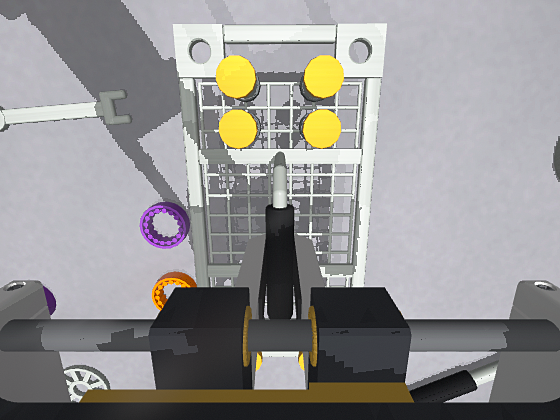

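View pics/s14.png

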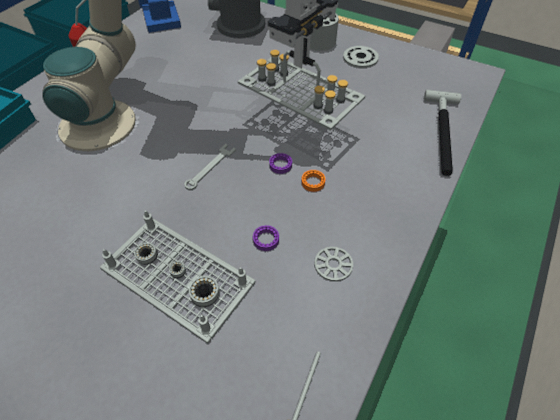

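```bash
python3 - <<'E'
from h import *
import json
def holes(im,seeds):
    g=cv2.cvtColor(cv2.resize(im,None,fx=4,fy=4,interpolation=cv2.INTER_CUBIC),cv2.COLOR_BGR2GRAY);out=[]
    for s in seeds:
        x,y=int(s[0]*4),int(s[1]*4);r=70
        p=g[y-r:y+r,x-r:x+r];_,m=cv2.threshold(p,0,255,cv2.THRESH_BINARY_INV+cv2.THRESH_OTSU)
        n,l,stt,c=cv2.connectedComponentsWithStats(m)
        k=l[r,r];out.append(((c[k]+[x-r,y-r]+.5)/4-.5).tolist()+[int(stt[k][2]),int(stt[k][3])])
    return out
im=cv2.imread("pics/w13.png");h=holes(im,[(232,76),(328,77),(239.5,264),(320,264)]);print(np.round(h,1).tolist())
im2=cv2.imread("pics/w14.png");h2=holes(im2,[(200,50),(360,50)]);print(np.round(h2,1).tolist())
f=lambda im,x,y,r,s:cv2.resize(im[y-r:y+r,x-r:x+r],None,fx=s,fy=s,interpolation=cv2.INTER_CUBIC)
a=np.hstack([f(im,c[0],c[1],16,6) for c in((232,77),(328,77),(240,264),(320,264))])
b=np.hstack([f(im2,c[0],c[1],24,8) for c in((200,50),(360,50))])
b=np.pad(b,((0,0),(0,0),(0,0)));cv2.imwrite("pics/h13.png",np.vstack([a,b]) if a.shape[1]==b.shape[1] else a)
cv2.imwrite("pics/h14.png",b)
E
```

```text
[[231.9, 76.1, 55.0, 61.0], [327.8, 76.2, 57.0, 61.0], [240.1, 268.9, 140.0, 131.0], [320.0, 264.5, 140.0, 140.0]]
[[199.9, 49.8, 140.0, 140.0], [360.0, 50.2, 93.0, 104.0]]
```

View pics/h13.png

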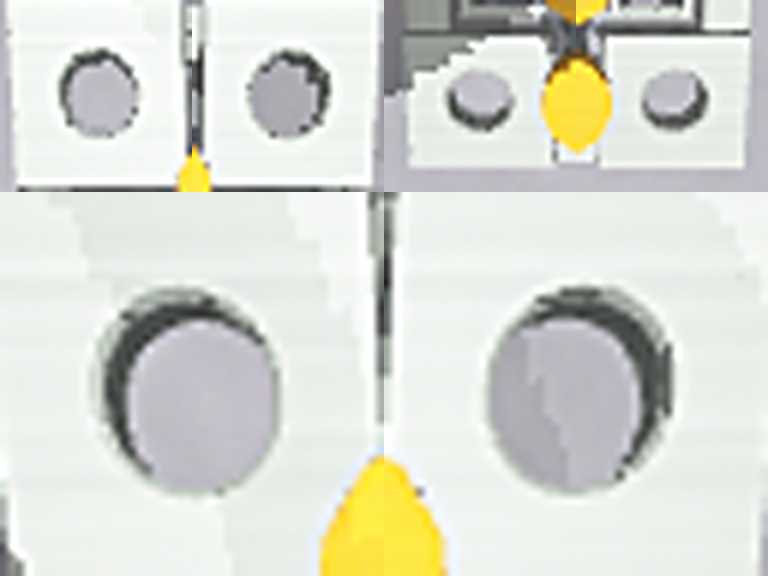

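```bash
python3 - <<'E'
from h import *
import json
st=json.load(open("w13.json"));W=cam("wrist",st)
P=np.array([ray(W,p,.008)[:2] for p in((232.1,76),(327.75,76),(239.6,264.25),(320,264.25))])
print(P.round(4).tolist(),P.mean(0).round(4),np.linalg.norm(P[1]-P[0]),np.linalg.norm(P[2]-P[0]),np.degrees(np.arctan2(*(P[2]-P[0])[::-1])))
c=robot.get_calibration("wrist");C=(c["mtx"],c["T_tool_cam"][:3,:3],c["T_tool_cam"][:3,3])
for z in(.087,.0855,.084):
    q=[ray(C,p,z) for p in((199.1,50.4),(360.1,50.3))];print(z,np.round(q,4).tolist(),np.linalg.norm(q[1]-q[0]))
E
```

```text
[[0.3678, 0.2364], [0.3848, 0.3549], [0.6249, 0.1994], [0.6419, 0.318]] [0.5048 0.2772] 0.11973646641192429 0.25977330021335426 -8.169450443952122
0.087 [[0.1307, -0.06, 0.087], [0.1308, 0.0606, 0.087]] 0.1206080440793229
0.0855 [[0.1304, -0.0596, 0.0855], [0.1305, 0.0602, 0.0855]] 0.11987666312711086
0.084 [[0.1301, -0.0593, 0.084], [0.1302, 0.0599, 0.084]] 0.11914528217489881
```

Request:
{"method": "play_rows", "body": {
  "deltas": [
    {"delta_pos": [0, 0, 0], "delta_rot": [0, 0, -2.5], "gripper": 0},
    {"delta_pos": [0, 0, 0], "delta_rot": [0, 0, -2.6], "gripper": 0},
    {"delta_pos": [-0.0019, -0.015, 0], "delta_rot": [0, 0, 0], "gripper": 0},
    {"delta_pos": [-0.0019, -0.025, 0], "delta_rot": [0, 0, 0], "gripper": 0},
    {"delta_pos": [-0.0019, -0.035, 0], "delta_rot": [0, 0, 0], "gripper": 0},
    {"delta_pos": [-0.0019, -0.035, 0], "delta_rot": [0, 0, 0], "gripper": 0},
    {"delta_pos": [-0.0019, -0.035, 0], "delta_rot": [0, 0, 0], "gripper": 0},
    {"delta_pos": [-0.0019, -0.035, 0], "delta_rot": [0, 0, 0], "gripper": 0},
    {"delta_pos": [-0.0019, -0.035, 0], "delta_rot": [0, 0, 0], "gripper": 0},
    {"delta_pos": [-0.0019, -0.035, 0], "delta_rot": [0, 0, 0], "gripper": 0}
  ]
}}

```text
time: 25.3
tcp_pos: [0.5052, 0.024, 0.2177]
tcp_rot: [0.03, 1.0, -0.0, -0.001]
force: [0.7, -0.6, -7.1]
gripper_width: 0.0154
```

Request:
{"method": "play_rows", "body": {
  "deltas": [
    {"delta_pos": [-0.0019, -0.035, 0], "delta_rot": [0, 0, 0], "gripper": 0},
    {"delta_pos": [-0.0019, -0.035, 0], "delta_rot": [0, 0, 0], "gripper": 0},
    {"delta_pos": [-0.0019, -0.035, 0], "delta_rot": [0, 0, 0], "gripper": 0},
    {"delta_pos": [-0.0019, -0.035, 0], "delta_rot": [0, 0, 0], "gripper": 0},
    {"delta_pos": [-0.0019, -0.035, 0], "delta_rot": [0, 0, 0], "gripper": 0},
    {"delta_pos": [-0.0019, -0.035, 0], "delta_rot": [0, 0, 0], "gripper": 0},
    {"delta_pos": [-0.0019, -0.035, 0], "delta_rot": [0, 0, 0], "gripper": 0},
    {"delta_pos": [-0.0019, -0.03, 0], "delta_rot": [0, 0, 0], "gripper": 0},
    {"delta_pos": [-0.0019, -0.023, 0], "delta_rot": [0, 0, 0], "gripper": 0},
    {"delta_pos": [0, 0, 0], "delta_rot": [0, 0, 0], "gripper": 0}
  ]
}}

```text
time: 26.3
tcp_pos: [0.5052, -0.2769, 0.2174]
tcp_rot: [0.031, 1.0, -0.002, -0.001]
force: [0.8, -0.1, -7.4]
gripper_width: 0.0149
```

Request:
{"method": "play_rows", "body": {
  "deltas": [
    {"delta_pos": [0, 0, 0], "delta_rot": [0, 0, 0], "gripper": 0},
    {"delta_pos": [0, 0, 0], "delta_rot": [0, 0, 0], "gripper": 0},
    {"delta_pos": [0, 0, 0], "delta_rot": [0, 0, 0], "gripper": 0},
    {"delta_pos": [0, 0, 0], "delta_rot": [0, 0, 0], "gripper": 0}
  ]
}}

```text
time: 26.7
tcp_pos: [0.5063, -0.2713, 0.2185]
tcp_rot: [0.028, 1.0, 0.0, -0.0]
force: [0.0, 0.1, -6.7]
gripper_width: 0.0152
```

```bash
python3 - <<'E'
from h import *
import json
s=robot.read_state();print(s["tcp_pos"],s["tcp_rot"],R.from_quat(s["tcp_rot"]).as_matrix()[:2,1],s["gripper_width"],s["force"])
im=save("wrist","w15");save("scene","s15")
json.dump({k:np.array(v).tolist() for k,v in s.items()},open("w15.json","w"))
E
```

```text
[ 0.50633128 -0.27128112  0.21849891] [ 2.83267177e-02  9.99598713e-01  9.27883918e-05 -2.21238330e-05] [0.05663071 0.99839518] 0.015162224160619405 [ 0.02291891  0.12498751 -6.69382823]
```

View pics/w15.png

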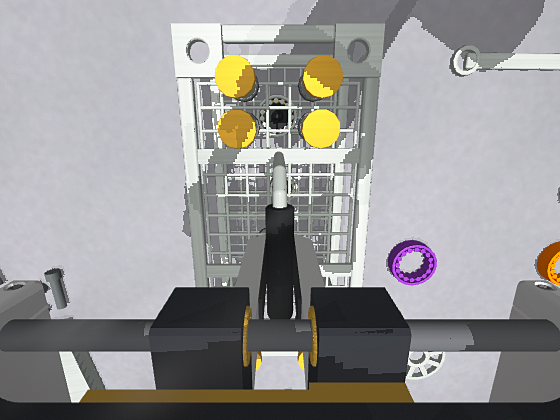

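View pics/s15.png

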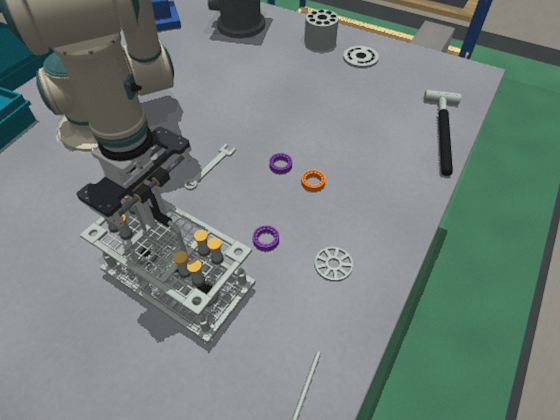

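Request:
{"method": "play_rows", "body": {
  "deltas": [
    {"delta_pos": [0.0013, -0.0005, 0.01], "delta_rot": [0, 0, 0], "gripper": 0},
    {"delta_pos": [0, 0, 0.015], "delta_rot": [0, 0, 0], "gripper": 0},
    {"delta_pos": [0, 0, 0.015], "delta_rot": [0, 0, 0], "gripper": 0},
    {"delta_pos": [0, 0, 0.005], "delta_rot": [0, 0, 0], "gripper": 0},
    {"delta_pos": [0, 0, 0], "delta_rot": [0, 0, 0], "gripper": 0},
    {"delta_pos": [0, 0, 0], "delta_rot": [0, 0, 0], "gripper": 0},
    {"delta_pos": [0, 0, 0], "delta_rot": [0, 0, 0], "gripper": 0}
  ]
}}

```text
time: 27.5
tcp_pos: [0.5057, -0.2729, 0.1743]
tcp_rot: [0.029, 1.0, -0.001, 0.001]
force: [0.3, -0.5, -6.5]
gripper_width: 0.0154
```

```bash
python3 - <<'E'
from h import *
import json
s=robot.read_state();print(s["tcp_pos"],s["tcp_rot"],R.from_quat(s["tcp_rot"]).as_matrix()[:2,1],s["gripper_width"],s["force"])
im=save("wrist","w16");sc=save("scene","s16");tp=save("top","t16")
f=lambda im,x,y,r,s:cv2.resize(im[y-r:y+r,x-r:x+r],None,fx=s,fy=s,interpolation=cv2.INTER_CUBIC)
cv2.imwrite("pics/w16c.png",np.vstack([np.hstack([f(im,199,50,24,8),f(im,360,50,24,8)])]))
cv2.imwrite("pics/s16c.png",cv2.resize(sc[190:350,70:280],None,fx=3.6,fy=3.6,interpolation=cv2.INTER_CUBIC))
cv2.imwrite("pics/t16c.png",cv2.resize(tp[160:330,340:470],None,fx=3.5,fy=3.5,interpolation=cv2.INTER_CUBIC))
E
```

```text
[ 0.50573811 -0.27287018  0.17429174] [ 2.87804417e-02  9.99585255e-01 -5.03418422e-04  8.66732827e-04] [0.05753788 0.99834287] 0.015358682060240427 [ 0.28601816 -0.45444715 -6.4594894 ]
```

View pics/w16c.png

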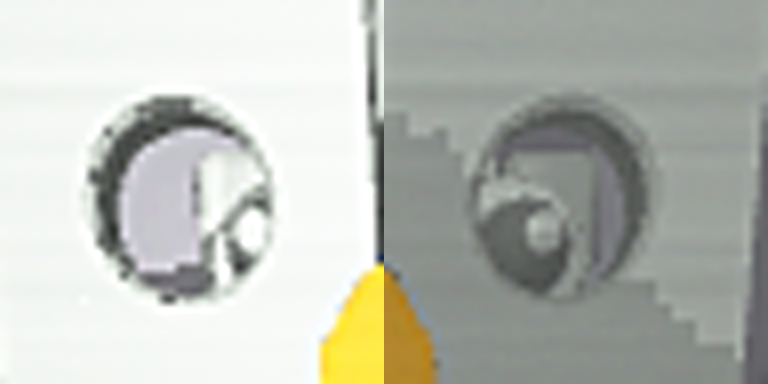

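View pics/s16c.png

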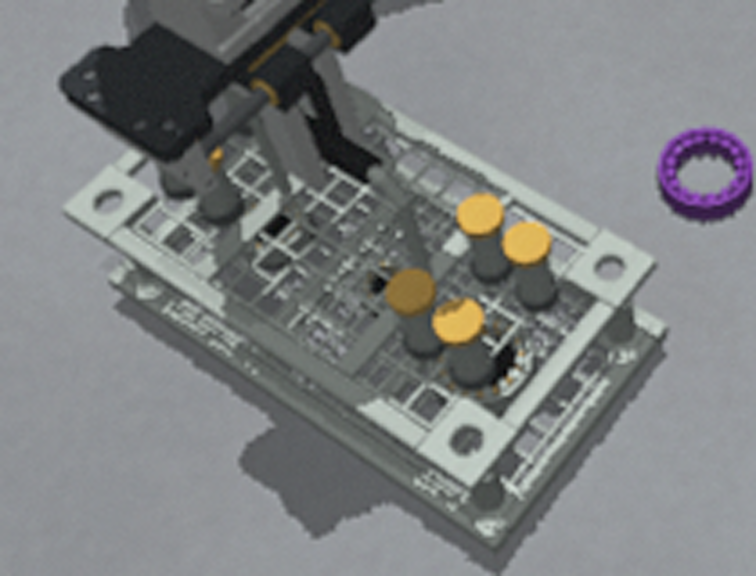

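View pics/t16c.png

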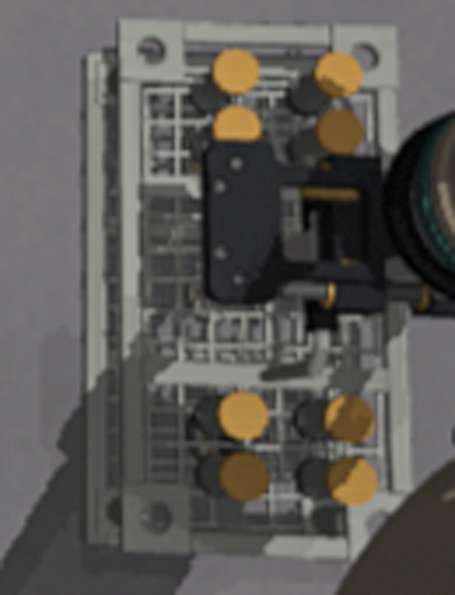

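```bash
cat > al.py <<'E'
from h import *
def al(h1,t1,h2,t2,tcpz):
    c=robot.get_calibration("wrist");C=(c["mtx"],c["T_tool_cam"][:3,:3],c["T_tool_cam"][:3,3])
    for h,t in((h1,t1),(h2,t2)):
        a=ray(C,h,.0855);b=ray(C,t,tcpz-.070);print("hole",a[:2].round(4),"tip",b[:2].round(4),"move tool mm",((b-a)[:2]*1000).round(1))
E
python3 - <<'E'
from al import *
al((196.9,50.4),(206.2,54.1),(357.9,50.2),(355.4,54.6),.1743)
E
```

```text
hole [ 0.1303 -0.0612] tip [ 0.1314 -0.0586] move tool mm [1.1 2.6]
hole [0.1305 0.0587] tip [0.1311 0.0614] move tool mm [0.6 2.7]
```

Request:
{"method": "play_rows", "body": {
  "deltas": [
    {"delta_pos": [0.0005, 0.0015, 0], "delta_rot": [0, 0, 0], "gripper": 0},
    {"delta_pos": [0, 0, 0], "delta_rot": [0, 0, 0], "gripper": 0},
    {"delta_pos": [0, 0, 0], "delta_rot": [0, 0, 0], "gripper": 0},
    {"delta_pos": [0, 0, 0], "delta_rot": [0, 0, 0], "gripper": 0},
    {"delta_pos": [0, 0, 0], "delta_rot": [0, 0, 0], "gripper": 0},
    {"delta_pos": [0, 0, 0], "delta_rot": [0, 0, 0], "gripper": 0}
  ]
}}

```text
time: 28.25
tcp_pos: [0.5047, -0.271, 0.1734]
tcp_rot: [0.029, 1.0, 0.0, -0.0]
force: [0.2, -0.2, -8.1]
gripper_width: 0.0154
```

```bash
python3 - <<'E'
from h import *
s=robot.read_state();print(s["tcp_pos"],s["tcp_rot"],s["joint_velocities"])
im=save("wrist","w17")
f=lambda im,x,y,r,s:cv2.resize(im[y-r:y+r,x-r:x+r],None,fx=s,fy=s,interpolation=cv2.INTER_CUBIC)
cv2.imwrite("pics/w17c.png",np.vstack([np.hstack([f(im,199,50,24,8),f(im,360,50,24,8)])]))
E
```

```text
[ 0.50467498 -0.27095101  0.17341049] [ 2.88123928e-02  9.99584835e-01  5.19431690e-05 -1.35216204e-06] [ 0.0003437   0.0009467   0.00048115 -0.00121445 -0.00115374  0.0003138 ]
```

View pics/w17c.png

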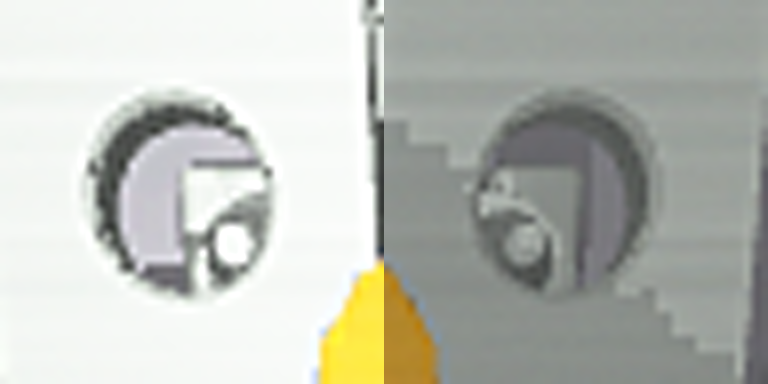

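```bash
python3 - <<'E'
from al import *
g=lambda x,y,ox,oy:(x/8-.44+ox,y/8-.44+oy)
al(g(178,195,175,26),g(236,244,175,26),g(179,195,336,26),g(140,244,336,26),.1734)
E
```

```text
hole [ 0.1306 -0.0612] tip [ 0.1298 -0.0602] move tool mm [-0.8  1. ]
hole [0.1307 0.0587] tip [0.1298 0.0593] move tool mm [-0.8  0.6]
```

Request:
{"method": "play_rows", "body": {
  "deltas": [
    {"delta_pos": [-0.0008, 0.0008, 0], "delta_rot": [0, 0, 0], "gripper": 0},
    {"delta_pos": [0, 0, 0.004], "delta_rot": [0, 0, 0], "gripper": 0},
    {"delta_pos": [0, 0, 0.004], "delta_rot": [0, 0, 0], "gripper": 0},
    {"delta_pos": [0, 0, 0.003], "delta_rot": [0, 0, 0], "gripper": 0},
    {"delta_pos": [0, 0, 0], "delta_rot": [0, 0, 0], "gripper": 0},
    {"delta_pos": [0, 0, 0], "delta_rot": [0, 0, 0], "gripper": 0},
    {"delta_pos": [0, 0, 0], "delta_rot": [0, 0, 0], "gripper": 0}
  ]
}}

```text
time: 29.0
tcp_pos: [0.5057, -0.2703, 0.1626]
tcp_rot: [0.029, 1.0, -0.0, 0.0]
force: [-0.2, -0.1, -7.2]
gripper_width: 0.0149
```

```bash
python3 - <<'E'
from h import *
s=robot.read_state();print(s["tcp_pos"],s["tcp_rot"],s["force"])
im=save("wrist","w18");sc=save("scene","s18")
f=lambda im,x,y,r,s:cv2.resize(im[y-r:y+r,x-r:x+r],None,fx=s,fy=s,interpolation=cv2.INTER_CUBIC)
cv2.imwrite("pics/w18c.png",np.vstack([np.hstack([f(im,199,50,24,8),f(im,360,50,24,8)])]))
cv2.imwrite("pics/s18c.png",cv2.resize(sc[190:350,70:280],None,fx=3.6,fy=3.6,interpolation=cv2.INTER_CUBIC))
E
```

```text
[ 0.50566888 -0.27032641  0.16257152] [ 2.88587800e-02  9.99583475e-01 -6.98156622e-05  2.04594124e-04] [-0.22892964 -0.13390683 -7.24919203]
```

View pics/w18c.png

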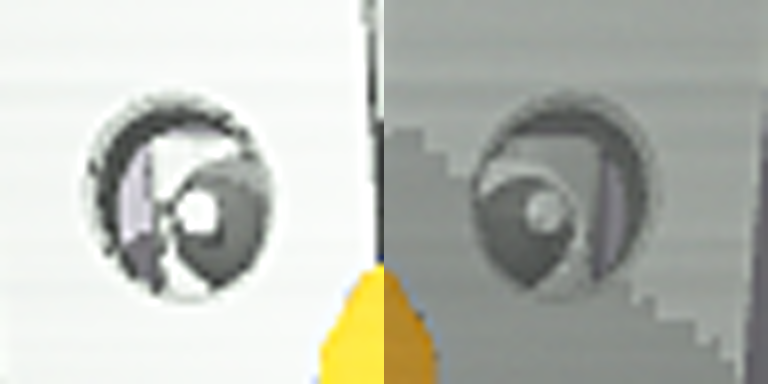

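View pics/s18c.png

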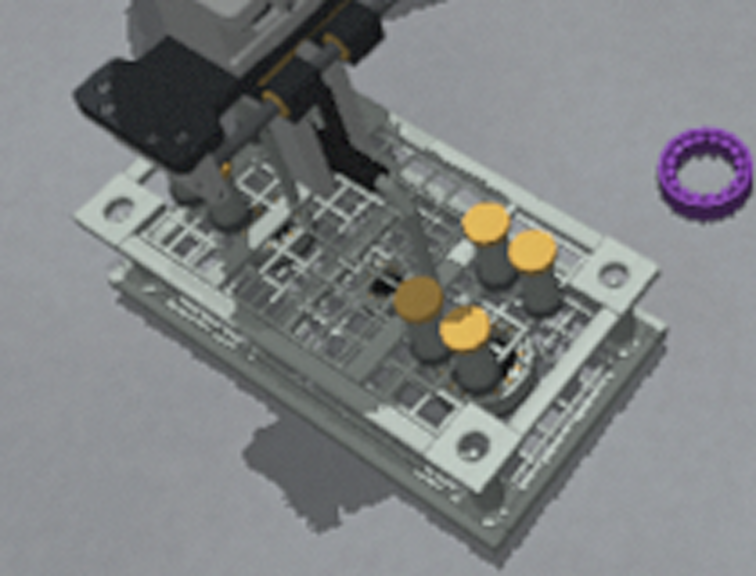

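```bash
python3 - <<'E'
from al import *
g=lambda x,y,ox,oy:(x/8-.44+ox,y/8-.44+oy)
al(g(178,197,175,26),g(197,211,175,26),g(178,197,336,26),g(163,212,336,26),.1626)
E
```

```text
hole [ 0.1305 -0.0612] tip [ 0.1307 -0.0613] move tool mm [ 0.2 -0.1]
hole [0.1305 0.0586] tip [0.1306 0.059 ] move tool mm [0.1 0.3]
```

Holes and post tips agree within 0.3 mm. Lowering gently.

Request:
{"method": "play_rows", "body": {
  "deltas": [
    {"delta_pos": [0, 0, 0.003], "delta_rot": [0, 0, 0], "gripper": 0},
    {"delta_pos": [0, 0, 0.003], "delta_rot": [0, 0, 0], "gripper": 0},
    {"delta_pos": [0, 0, 0.003], "delta_rot": [0, 0, 0], "gripper": 0},
    {"delta_pos": [0, 0, 0.002], "delta_rot": [0, 0, 0], "gripper": 0},
    {"delta_pos": [0, 0, 0], "delta_rot": [0, 0, 0], "gripper": 0},
    {"delta_pos": [0, 0, 0], "delta_rot": [0, 0, 0], "gripper": 0},
    {"delta_pos": [0, 0, 0], "delta_rot": [0, 0, 0], "gripper": 0}
  ]
}}

```text
time: 29.8
tcp_pos: [0.5056, -0.2703, 0.1515]
tcp_rot: [0.029, 1.0, -0.0, 0.0]
force: [-0.2, -0.1, -7.5]
gripper_width: 0.0153
```

```bash
python3 - <<'E'
from h import *
s=robot.read_state();print(s["tcp_pos"],s["tcp_rot"],s["force"])
im=save("wrist","w19");sc=save("scene","s19")
f=lambda im,x,y,r,s:cv2.resize(im[y-r:y+r,x-r:x+r],None,fx=s,fy=s,interpolation=cv2.INTER_CUBIC)
cv2.imwrite("pics/w19c.png",np.vstack([np.hstack([f(im,199,50,24,8),f(im,360,50,24,8)])]))
cv2.imwrite("pics/s19c.png",cv2.resize(sc[190:350,70:280],None,fx=3.6,fy=3.6,interpolation=cv2.INTER_CUBIC))
E
```

```text
[ 0.50562003 -0.27025803  0.15154333] [ 2.88244366e-02  9.99584480e-01 -2.43227959e-05  1.35522303e-04] [-0.23931806 -0.06799429 -7.47868316]
```

View pics/w19c.png

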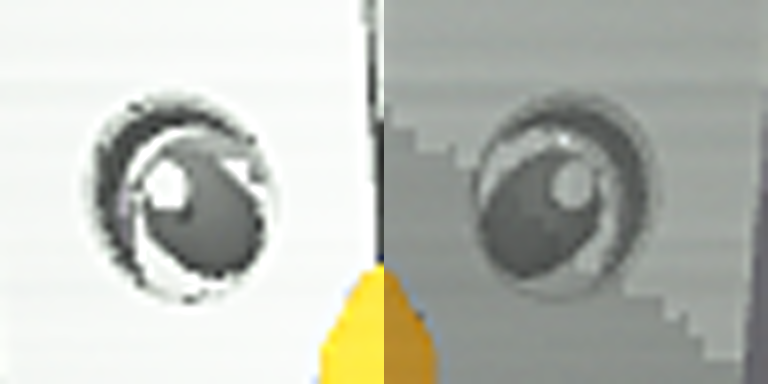

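View pics/s19c.png

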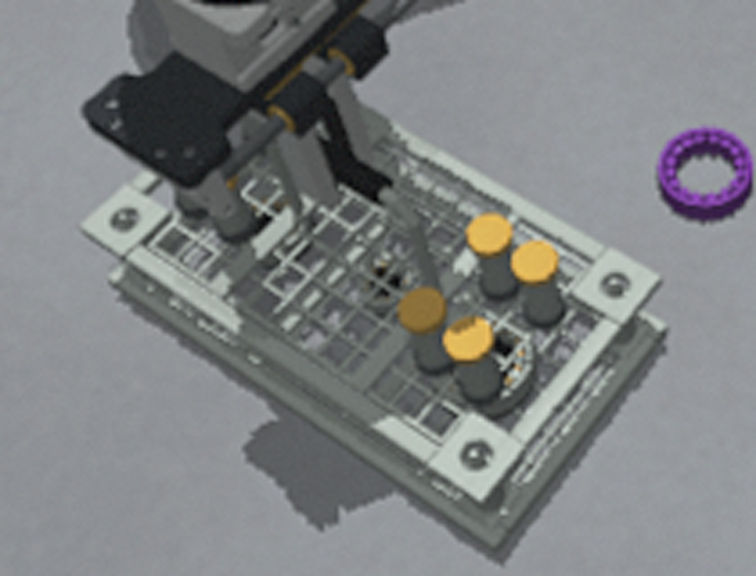

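Request:
{"method": "play_rows", "body": {
  "deltas": [
    {"delta_pos": [0, 0, 0.002], "delta_rot": [0, 0, 0], "gripper": 0},
    {"delta_pos": [0, 0, 0.001], "delta_rot": [0, 0, 0], "gripper": 0},
    {"delta_pos": [0, 0, 0.001], "delta_rot": [0, 0, 0], "gripper": 0},
    {"delta_pos": [0, 0, 0], "delta_rot": [0, 0, 0], "gripper": 0},
    {"delta_pos": [0, 0, 0], "delta_rot": [0, 0, 0], "gripper": 0}
  ]
}}

```text
time: 30.4
tcp_pos: [0.5055, -0.2702, 0.1474]
tcp_rot: [0.029, 1.0, 0.0, -0.0]
force: [0.6, -1.1, -5.9]
gripper_width: 0.0151
```

Request:
{"method": "play_rows", "body": {
  "deltas": [
    {"delta_pos": [0, 0, 0.001], "delta_rot": [0, 0, 0], "gripper": 0},
    {"delta_pos": [0, 0, 0], "delta_rot": [0, 0, 0], "gripper": 0},
    {"delta_pos": [0, 0, 0], "delta_rot": [0, 0, 0], "gripper": 0}
  ]
}}

```text
time: 30.7
tcp_pos: [0.5055, -0.2702, 0.1464]
tcp_rot: [0.029, 1.0, 0.0, 0.0]
force: [-0.3, -0.4, -6.9]
gripper_width: 0.0151
```

Request:
{"method": "play_rows", "body": {
  "deltas": [
    {"delta_pos": [0, 0, 0.001], "delta_rot": [0, 0, 0], "gripper": 0},
    {"delta_pos": [0, 0, 0], "delta_rot": [0, 0, 0], "gripper": 0},
    {"delta_pos": [0, 0, 0], "delta_rot": [0, 0, 0], "gripper": 0}
  ]
}}

```text
time: 31.0
tcp_pos: [0.5056, -0.2707, 0.1459]
tcp_rot: [0.029, 1.0, -0.0, 0.0]
force: [-1.0, -2.4, -3.7]
gripper_width: 0.0152
```

Request:
{"method": "play_rows", "body": {
  "deltas": [
    {"delta_pos": [0, 0, 0.001], "delta_rot": [0, 0, 0], "gripper": 0},
    {"delta_pos": [0, 0, 0], "delta_rot": [0, 0, 0], "gripper": 0},
    {"delta_pos": [0, 0, 0], "delta_rot": [0, 0, 0], "gripper": 0}
  ]
}}

```text
time: 31.3
tcp_pos: [0.5056, -0.2711, 0.1455]
tcp_rot: [0.029, 1.0, -0.001, 0.0]
force: [-4.0, -2.6, 3.7]
gripper_width: 0.0147
```

Request:
{"method": "play_rows", "body": {
  "deltas": [
    {"delta_pos": [0, 0, 0.0005], "delta_rot": [0, 0, 0], "gripper": 0},
    {"delta_pos": [0, 0, 0], "delta_rot": [0, 0, 0], "gripper": 0},
    {"delta_pos": [0, 0, 0], "delta_rot": [0, 0, 0], "gripper": 0}
  ]
}}

```text
time: 31.6
tcp_pos: [0.5056, -0.2712, 0.1455]
tcp_rot: [0.029, 1.0, -0.001, 0.001]
force: [-4.8, -2.8, 5.9]
gripper_width: 0.0148
```

```bash
python3 - <<'E'
from h import *
s=robot.read_state();print(s["tcp_pos"],s["tcp_rot"],s["force"],s["torque"])
im=save("wrist","w20");sc=save("scene","s20")
f=lambda im,x,y,r,s:cv2.resize(im[y-r:y+r,x-r:x+r],None,fx=s,fy=s,interpolation=cv2.INTER_CUBIC)
cv2.imwrite("pics/w20c.png",np.vstack([np.hstack([f(im,199,50,24,8),f(im,360,50,24,8)])]))
cv2.imwrite("pics/s20c.png",cv2.resize(sc[190:350,70:280],None,fx=3.6,fy=3.6,interpolation=cv2.INTER_CUBIC))
E
```

```text
[ 0.50557965 -0.27116584  0.14545727] [ 2.87365492e-02  9.99586234e-01 -1.13780828e-03  5.25801076e-04] [-4.78197745 -2.8050073   5.8535305 ] [-0.33200286  0.79055587  0.02529466]
```

View pics/w20c.png

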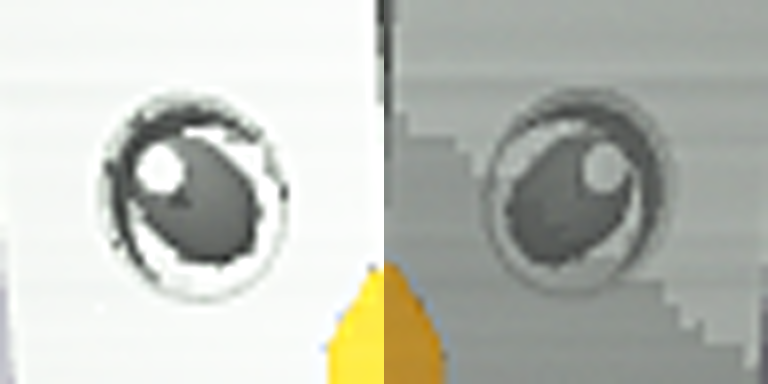

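View pics/s20c.png

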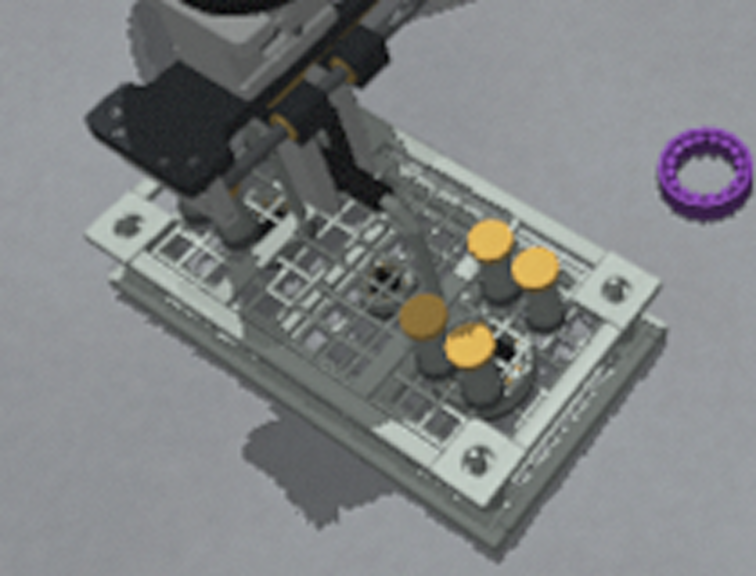

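Request:
{"method": "play_rows", "body": {
  "deltas": [
    {"delta_pos": [0, 0, 0], "delta_rot": [0, 0, 0], "gripper": 0.02},
    {"delta_pos": [0, 0, 0], "delta_rot": [0, 0, 0], "gripper": 0.03},
    {"delta_pos": [0, 0, 0], "delta_rot": [0, 0, 0], "gripper": 0.05},
    {"delta_pos": [0, 0, 0], "delta_rot": [0, 0, 0], "gripper": 0.06},
    {"delta_pos": [0, 0, 0], "delta_rot": [0, 0, 0], "gripper": 0.07},
    {"delta_pos": [0, 0, 0], "delta_rot": [0, 0, 0], "gripper": 0.07},
    {"delta_pos": [0, 0, -0.01], "delta_rot": [0, 0, 0], "gripper": 0.07},
    {"delta_pos": [0, 0, -0.03], "delta_rot": [0, 0, 0], "gripper": 0.07},
    {"delta_pos": [0, 0, -0.04], "delta_rot": [0, 0, 0], "gripper": 0.07},
    {"delta_pos": [0, 0, -0.04], "delta_rot": [0, 0, 0], "gripper": 0.07}
  ]
}}

```text
time: 32.7
tcp_pos: [0.5053, -0.27, 0.2657]
tcp_rot: [0.029, 1.0, 0.0, -0.0]
force: [1.4, -0.1, 0.0]
gripper_width: 0.0697
```

Request:
{"method": "play_rows", "body": {
  "deltas": [
    {"delta_pos": [0, 0.04, -0.01], "delta_rot": [0, 0, 0], "gripper": 0.07},
    {"delta_pos": [0, 0.045, 0], "delta_rot": [0, 0, 0], "gripper": 0.07},
    {"delta_pos": [0, 0.045, 0], "delta_rot": [0, 0, 0], "gripper": 0.07},
    {"delta_pos": [0, 0.045, 0], "delta_rot": [0, 0, 0], "gripper": 0.07},
    {"delta_pos": [0, 0.045, 0], "delta_rot": [0, 0, 0], "gripper": 0.07},
    {"delta_pos": [0, 0.045, 0], "delta_rot": [0, 0, 0], "gripper": 0.07},
    {"delta_pos": [0, 0.045, 0], "delta_rot": [0, 0, 0], "gripper": 0.07},
    {"delta_pos": [0, 0, 0], "delta_rot": [0, 0, 0], "gripper": 0.07},
    {"delta_pos": [0, 0, 0], "delta_rot": [0, 0, 0], "gripper": 0.07}
  ]
}}

```text
time: 33.6
tcp_pos: [0.5233, 0.0399, 0.2746]
tcp_rot: [0.028, 1.0, -0.0, 0.0]
force: [0.4, -0.2, 0.8]
gripper_width: 0.0701
```

```bash
python3 - <<'E'
from h import *
s=robot.read_state();print(s["time"],s["tcp_pos"],s["force"])
sc=save("scene","s21");tp=save("top","t21")
a=cv2.resize(sc[190:350,70:280],None,fx=3.6,fy=3.6,interpolation=cv2.INTER_CUBIC);cv2.imwrite("pics/s21c.png",a)
cv2.imwrite("pics/t21c.png",cv2.resize(tp[160:330,330:470],None,fx=3.5,fy=3.5,interpolation=cv2.INTER_CUBIC))
E
```

```text
33.6 [0.5233402  0.03993627 0.27462763] [ 0.44492968 -0.21802413  0.83456827]
```

View pics/s21c.png

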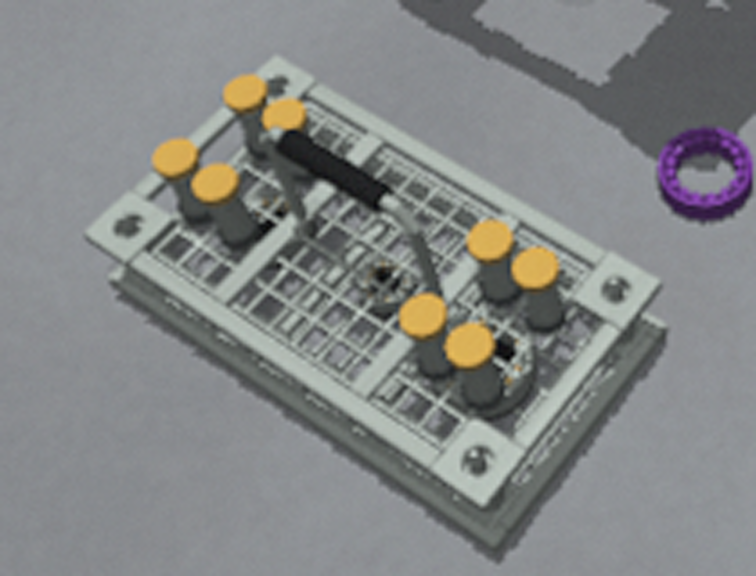

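View pics/t21c.png

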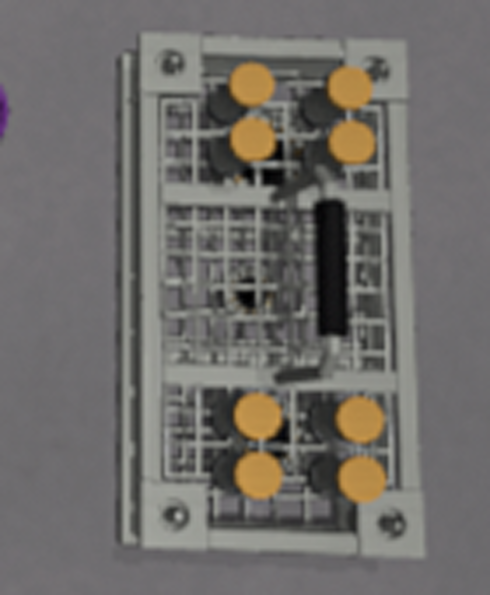

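View pics/s21.png

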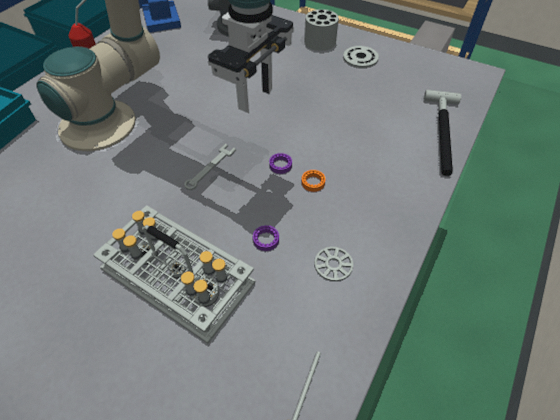

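All four pilots show in the corner holes. One quick height check by triangulating the holes from both views.

```bash
python3 - <<'E'
from h import *
T=cam("top");S=cam("scene")
t=lambda x,y:((x+.5)/3.5-.5+330,(y+.5)/3.5-.5+160)
s=lambda x,y:((x+.5)/3.6-.5+70,(y+.5)/3.6-.5+190)
# (tip-robust) hole rims: +x+y,+x-y,-x+y
for n,a,b in(("+x+y",t(173,64),s(616,288)),("+x-y",t(377,69),s(478,461)),("-x-y",t(391,524),s(129,226)),("-x+y",t(175,516),s(277,86))):
    Pm=lambda C:C[0]@np.c_[C[1].T,-C[1].T@C[2]]
    X=cv2.triangulatePoints(Pm(T),Pm(S),np.array(a).reshape(2,1),np.array(b).reshape(2,1));print(n,(X[:3]/X[3]).ravel().round(4))
E
```

```text
+x+y [ 0.639  -0.219   0.0609]
+x-y [ 0.6332 -0.3389  0.06  ]
-x-y [ 0.3727 -0.3239  0.0579]
-x+y [ 0.3795 -0.2038  0.0586]
```

Hole rims are at z = 0.058–0.061 m (expected 0.060), level within measurement error. Handing in.

```bash
python3 -c "
from bench import robot
print(robot.finish_job())"
```

```text
the job is handed in; nothing more can be done
None
```

I set each of the three bearings on the seat of its own size. I then lifted the upper tray by its handle and lowered it onto the four posts, and handed the job in at about 34 s. The spanner, the retainer plate and the orange and purple look-alikes were not touched.

- **Bearings:** I lowered each one until it touched (about 5 N) before letting go. The wrist picture afterwards showed each lying flat with its pin inside the bore.
- **Tray:** All four pilots show through the corner holes. Measured from two cameras, the hole rims stand 58–61 mm above the bench against the expected 60 mm. That spread is within camera error. The gripper is open and well clear of everything.
- **Disagreements:** Just before it landed, the tray hung tilted by about 1° about the grip; it came level again on the shoulders. The top and wrist cameras also disagreed by 1–2 mm on x, so I lined the tray up using the wrist camera alone.

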